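# Load the board carrier onto the printer nest

## Task

Draw the orange stop panel straight up out of the loading table and stand it in the free slot of the black rack. Then gently push the carrier along the table and against the two blue stops until its three foot pegs drop into the sockets of the nest and it sits flush, fully home. Do not disturb the green jar or the ring of tape.

Things in the scene. Friction and masses are not known exactly. Their poses are not given: they have to be found in the camera images.
- dock: fixed loading table 385x240x40 mm. Origin on the work surface; +x = loading direction, z up. Aluminium entry deck: top z=40, x -215..0, y -100..120 mm. Beyond x=0 the dark steel nest plate: top z=38, y -90..110 mm. The nest plate is adjustable: it sits anywhere within +-5 mm in x and y of its middle position, and its pose is not reported. Three 26 mm sockets in it match the carrier's pegs
- carrier: grey plate 120 (x) x 140 (y) mm, green circuit board on top, 0.35-0.6 kg, too wide to grasp. Origin: its centre at peg-tip level. Three steel foot pegs 12 mm long, 21 mm wide, tips 15 mm, at (42,0), (-42,48), (-42,-48) mm. Plate z 12..22, chips up to 27 mm. Starts on the entry deck behind the panel, origin at dock z=40, +x roughly along dock +x, 15-30 mm to +y
- panel: orange stop panel, 8 mm thick (x), 120 mm wide (y), 100 mm tall (z). Origin at the centre of its lower edge. Stands upright in the dock's slot with 80 mm showing above the deck, blocking the carrier's way; grasp it across its thickness at the top edge
- rack: fixed black slotted rack. Origin on the work surface under the middle of the free slot: slot 13 mm wide (x), 130 mm long (y), floor at z=12 mm, walls up to z=48 mm and 12 mm thick. Green boards, up to 97 mm high, fill the rack from x=83 to 138 mm
- dock_slot (a point): middle of the mouth of the stop panel's slot in the entry deck (dock x=-20, y=0, z=40 mm); slot 11 mm wide along x, 125 mm long along y, 20 mm deep
- dock_home (a point): where the seated carrier's origin would be if the nest were in its middle position: dock x=75, y=0, z=26 mm (12 mm below the nest plate's top). Axes as the dock's. The true home place is shifted with the nest, up to 5 mm each in x and y
- dock_stops (a point): the two blue stops, fixed to the nest plate and moving with it, 20 mm tall above it. End stop: across the +x end, inner face 60.5 mm beyond the true home centre. Side stop: on the -y side, inner face 70.5 mm from it, from 40 mm before to 60 mm after it. A carrier flat against both has its pegs over the sockets. This point: dock x=136, y=-71, z=58 mm, their corner at mid setting
- carrier_top (a point): centre of the green board's top, 24 mm above the carrier's peg tips; 30 x 50 mm around it is free of chips, for pressing down
- paste_jar: green screw-top jar, 64 mm across, 75 mm tall, standing loose; origin at centre of underside
- tape: yellow ring of tape, 90 mm across, 22 mm tall, lying loose

How it is judged:
On the way, in this order (a step that is already met when the one before it is completed fails the run):
1. the stop panel stands released in the rack's free slot (x of panel in the frame of rack between -0.012 and 0.012 m and y of panel in the frame of rack between -0.02 and 0.02 m and z of panel in the frame of rack between 0.005 and 0.02 m and angle between panel's own z axis and vertical below 0.25 rad and angle between the x axis of panel and the x axis of rack, either way round below 0.25 rad and contact force between panel and the fingers below 0.2 N), for 0.2 s.
2. the carrier is down on the nest with all pegs in their sockets (x of carrier in the frame of dock between 0.065 and 0.085 m and y of carrier in the frame of dock between -0.01 and 0.01 m and z of carrier in the frame of dock between 0.022 and 0.0285 m and angle between carrier's own z axis and vertical below 0.035 rad and angle between the x axis of carrier and the x axis of dock, either way round below 0.1 rad), for 0.2 s.
At the end, for the whole second after the job is handed in: Carrier flush on the nest (dock z 22-28.5 mm, within 10 mm of middle home in x and y, tilt < 0.035, turn < 0.1 rad). Panel released in the rack's free slot (x within 12, y within 20 mm of its centre, lower edge at z 5-20 mm, lean and turn < 0.25 rad). Both at rest (all of step 1 and all of step 2 and linear speed of each of carrier, panel below 0.02 m/s); the robot touches nothing.
It fails at once if the jar or the tape is shifted by more than 30 mm (distance of any of paste_jar, tape from where it was at the start of the episode above 0.03 m).
It fails at once if the carrier is rammed or squeezed with more than 90 N by the robot (contact force between carrier and the fingers above 90 N).
It fails at once if the carrier is tipped by more than 0.35 rad (angle between carrier's own z axis and vertical above 0.35 rad).
It also fails if it takes over 72 s, if anything falls off the work surface, if the arm or the gripper's body presses on something with over 40 N, if the wrist force passes 120 N, or if a joint passes its speed limit or range.

## Robot

A 6-joint arm with a two-finger parallel gripper is mounted at the origin on the work surface. World frame = base frame: x ahead of the robot, y to its left, z up, the work surface at z = 0. Lengths are in m, angles in rad, forces in N, time in s.
With the tool pointing down it reaches from about 0.3 to 0.875 m from the base axis. Payload 6.4 kg.
Tool frame: the origin (TCP) lies midway between the tips of the shut fingers; the grasp point (between the pads) lies ctrl.grip_point_offset behind it (ctrl.grip_point_offset is the distance from the TCP to the grasp point, in m); z points along the fingers, y is the direction in which the jaws open and shut (so a half turn about z gives the same grasp; the last joint's range is limited). The gripper opens to 85 mm and grips with 20 to 120 N. Pads are 22 mm wide; open, the fingers measure 114 mm over their backs; the gripper's body (76 mm by 85 mm) begins 54 mm behind the grasp point. The pads swing forward as they close: fully open they stand 13 mm farther back than shut.
Start: joints at [1.13, 0.181, 1.607, -0, 1.354, -0.206], TCP at [0.134, 0.559, 0.231] pointing down, gripper open.
Joint ranges: [-2.99, 2.99], [-0.89, 2.07], [0.3, 2.58], [-1.14, 4.28], [0, 2.63], [-3.12, 3.12]. Speed limits (rad/s): [2.57, 2.57, 3.01, 3.14, 3.14, 3.14].

## Interface

Orientations are given as a unit quaternion [w, x, y, z].
In Python, from bench import ctrl, viewer gives the robot as it stands.
- The arm moves only by the shell command python3 -m handwheel 'ROWS' [OPENING]. ROWS is JSON, a list of rows, each an object with "travel": the shift along the tool's x, y, z as a fraction of full scale, a list of three; "dr": the turn, a rotation vector about the tool's x, y, z as a fraction of full scale, a list of three. A call has 1 to 20 rows; each row shifts and turns the pose as measured when the row begins, along the tool's axes as they then stand; what a row does not reach is not made up. Full scale, the value 1, is 150 mm for a shift and 30 degrees for a turn. A row lasts 1/12 s, in which the tool goes at most 41.7 mm and 7.16 degrees, less where a joint would pass 70% of its speed; a pose out of reach is approached as far as the arm can. A call with a number of a shift or a turn outside -1 to 1 is refused whole. A call with a gripper value outside its range is refused whole. OPENING is the opening, from -1 (shut) to 1 (fully open), set as the call begins (- or left out, the last holds). The fingers move at their own pace and stop on an object; the grip force is fixed at half the most. Time passes only in rows, so rows that do not move let the fingers close. It gives the time, the measured TCP pose, the force and the opening at its end, in the units of the state.
- ctrl.get_obs(): the state, without advancing time (a new reading comes with each control period).
- viewer.camera(name): name is "side" or "top"; returns the picture (400x640x3 uint8, red, green, blue); there is no depth.
- viewer.get_calibration(name): a dict with "camera_matrix" (3x3 intrinsics, pixels), "R" (3x3) and "t" (3): a world point X has camera coordinates R X + t. Camera axes: x right, y down, z forward; pixel columns grow to the right and rows downward; lengths in m; the calibration is good to about 2 mm. A picture is of the moment at which its call begins. get_calibration takes no time and is no camera call.
- ctrl.hand_in(): hands the job in, once; it reports no verdict.
The state is a dict: "time_s": time; "q": joint angles; "dq": joint speeds; "joint_efforts": joint torques, N m; "eef_pos": TCP position; "eef_rot": TCP orientation; "wrist_force": force on the tool from outside, world axes, zero at the start; "torque": the same for the moment, N m; "opening": opening from 0.0 (shut) to 1.0 (fully open).
Only numpy, scipy, OpenCV 4.12 (cv2) and the standard library are available. Lean on these libraries where they do the work, as an engineer would, in place of code of your own. Each camera call takes 0.05 s, during which the arm holds its last target. There are 200 camera calls.

## Working session

There is one attempt and no reset: what is moved stays moved. The work goes in short steps, Python scripts to look and compute and a shell command to move; the robot and the scene stay as the last step left them, time stands still between calls to the robot, and variables do not carry over. Pictures are saved under pics/ and viewed, about 8 in all and at most 12, crops included, and the job is handed in when it is done.

```bash
ls; mkdir -p pics; python3 - <<'E'
from bench import ctrl, viewer
import cv2, numpy as np
for n in ("top","side"):
    im=viewer.camera(n); cv2.imwrite(f"pics/{n}0.png",im[:,:,::-1])
    c=viewer.get_calibration(n); R=np.array(c["R"]);print(n,np.round(c["camera_matrix"],1).tolist(),np.round(R,3).tolist(),np.round(-R.T@np.array(c["t"]),3))
print(ctrl.get_obs(), ctrl.grip_point_offset)
E
```

```text
pics
top [[370.4, 0.0, 318.8], [0.0, 370.4, 205.3], [0.0, 0.0, 1.0]] [[0.022, -1.0, 0.011], [-0.988, -0.023, -0.151], [0.151, -0.007, -0.988]] [0.358 0.076 1.115]
side [[407.3, 0.0, 320.6], [0.0, 407.3, 198.3], [0.0, 0.0, 1.0]] [[0.718, -0.696, -0.014], [-0.537, -0.541, -0.647], [0.443, 0.473, -0.762]] [ 0.122 -0.366  0.787]
{'time_s': 0.1, 'q': array([ 1.12970605e+00,  1.81474003e-01,  1.60788611e+00,  2.55823523e-06,
        1.35380978e+00, -2.06322765e-01]), 'dq': array([-0.00105846, -0.00223451, -0.00334682,  0.00136098, -0.00141511,
        0.00138585]), 'joint_efforts': array([ 3.31277588e-04, -4.45877051e+01, -3.52237952e+01, -2.02040919e-04,
        4.20942146e-03,  3.34413312e-05]), 'eef_pos': array([0.13353645, 0.55877656, 0.23048075]), 'eef_rot': array([-2.52030805e-04,  1.17114609e-01,  9.93118093e-01, -7.47265173e-04]), 'wrist_force': array([-0.57618627, -0.11924102, -0.92322519]), 'torque': array([ 0.05976044, -0.00427548, -0.01198261]), 'opening': 1.0003550399243368} 0.0187
```

View pics/top0.png

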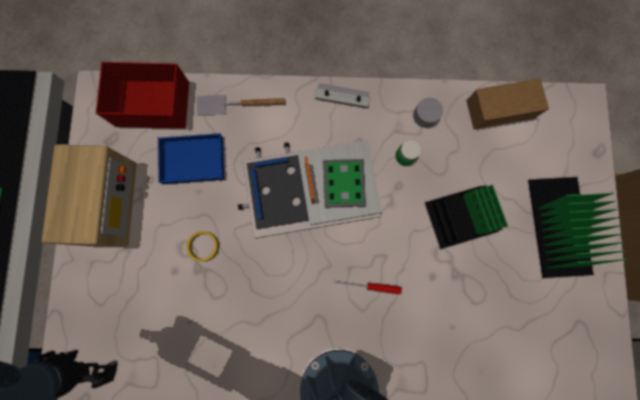

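View pics/side0.png

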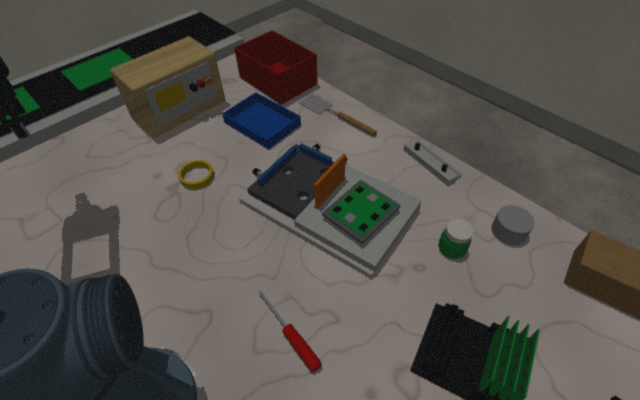

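The top view shows dock +x pointing image-left: carrier board at about (345,183), panel at (310,180), and nest with blue stops at (278,192). The small black rack is at (465,215), jar at (408,152), tape at (203,246). I'll enlarge the dock and rack next.

```bash
python3 - <<'E'
import cv2, numpy as np
t=cv2.imread("pics/top0.png"); s=cv2.imread("pics/side0.png")
def crop(im,x,y,w,h,k): 
    c=cv2.resize(im[y:y+h,x:x+w],None,fx=k,fy=k,interpolation=cv2.INTER_CUBIC)
    return cv2.convertScaleAbs((c/255.)**0.6*255)
a=crop(t,235,135,155,110,5); cv2.imwrite("pics/dock_t.png",a)
a=crop(t,420,175,100,75,4); b=crop(s,400,290,150,110,4)[:, :]
h=max(a.shape[0],b.shape[0]); 
cv2.imwrite("pics/rack_t.png",cv2.resize(b,(600,440)))
c=np.zeros((440+300,600,3),np.uint8)
d=np.vstack([cv2.resize(a,(400,300)),cv2.resize(b,(400,293))]); cv2.imwrite("pics/rack.png",d)
E
```

```text
(no output)
```

View pics/dock_t.png

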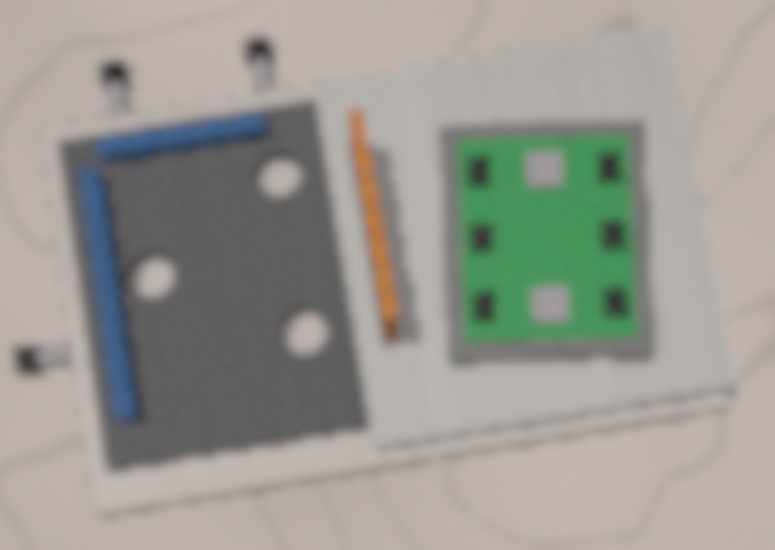

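View pics/rack.png

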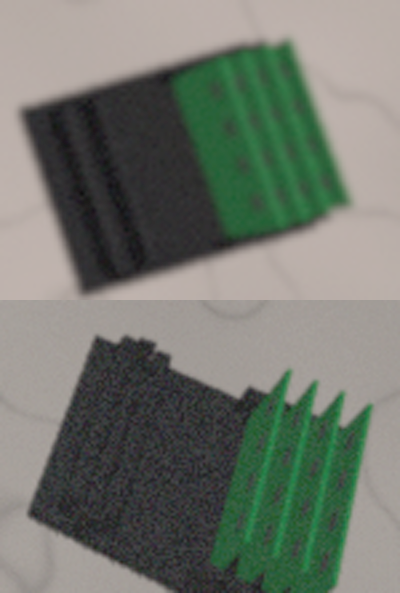

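The dock crop gives the panel's top edge from (357,112) to (392,335), sockets at (280,178), (155,277) and (307,333), and both blue stops. The rack has dark grooves near its left end. Next I'll measure, and rectify the rack at z=48 mm to tell the grooves apart.

```bash
cat > h.py <<'E'
from bench import ctrl, viewer
import cv2, numpy as np
cal={}
for n in ("top","side"):
    c=viewer.get_calibration(n); K=np.array(c["camera_matrix"],float);R=np.array(c["R"],float);t=np.array(c["t"],float)
    cal[n]=(K,R,t)
def proj(n,X):
    K,R,t=cal[n]; p=(np.atleast_2d(X)@R.T+t)@K.T; return p[:,:2]/p[:,2:]
def ray(n,uv,z):
    K,R,t=cal[n]; uv=np.atleast_2d(np.asarray(uv,float)); d=np.c_[uv,np.ones(len(uv))]@np.linalg.inv(K).T@R; C=-R.T@t
    return C+d*((z-C[2])/d[:,2])[:,None]
def grab(n,k=4):
    return np.mean([viewer.camera(n).astype(float) for _ in range(k)],0).astype(np.uint8)
def mask(im,lo,hi):
    return cv2.inRange(cv2.cvtColor(im,cv2.COLOR_RGB2HSV),np.array(lo),np.array(hi))
def blobs(m,amin=15):
    n,l,s,c=cv2.connectedComponentsWithStats(m); return [(c[i].round(2),s[i].tolist(),l==i) for i in range(1,n) if s[i,4]>=amin]
E
python3 - <<'E'
from h import *
T=grab("top"); S=grab("side"); np.save("T0.npy",T); np.save("S0.npy",S)
def rect(M,n,z):
    ys,xs=np.nonzero(M); r=cv2.boxPoints(cv2.minAreaRect(np.c_[xs,ys].astype(np.float32))); P=ray(n,r,z)[:,:2]; print(P.round(4).tolist()); return P
print("panel top-cam"); m=mask(T,(5,120,60),(18,255,255))
for c,s,M in blobs(m): print(c,s); 
for c,s,M in blobs(m): 
    if abs(c[0]-311)<6: rect(M,"top",.12)
print("panel side-cam")
for c,s,M in blobs(mask(S,(5,120,60),(18,255,255))):print(c,s)
print("blue"); 
for c,s,M in blobs(mask(T,(100,100,40),(125,255,255))):
    if c[0]>235: print(c,s,ray("top",c,.058)); rect(M,"top",.058)
print("carrier green z=.064")
for c,s,M in blobs(mask(T,(50,90,40),(85,255,255)),40):
    print(c,s,ray("top",c,.064)[0]); 
    if abs(c[0]-345)<8: rect(cv2.morphologyEx(M.astype(np.uint8),cv2.MORPH_CLOSE,np.ones((5,5))),"top",.064)
# sockets from crop coordinates
off=np.array([235,135]); so=np.array([[155,277],[280,178],[307,333]])/5+off-.4
P=ray("top",so,.038)[:,:2]; print("sockets",P.round(4).tolist(),np.linalg.norm(P[1]-P[2]),np.linalg.norm(P[0]-(P[1]+P[2])/2))
dk=np.array([[660,28],[733,390],[378,448],[320,95]])/5+off-.4
print("deck",ray("top",dk,.04)[:,:2].round(4).tolist())
print("tape/jar");
for c,s,M in blobs(mask(T,(22,110,80),(35,255,255)),30): print(c,s,ray("top",c,.011)[0])
# rectified rack at z=.048 : -y to the right, 2px/mm
def ortho(im,n,x0,x1,y0,y1,z,k=2500):
    H,W=int((x1-x0)*k),int((y1-y0)*k); g=np.mgrid[0:H,0:W]; X=np.stack([x1-g[0]/k,y1-g[1]/k,np.full((H,W),z)],-1).reshape(-1,3)
    m=proj(n,X).astype(np.float32).reshape(H,W,2); return cv2.remap(im,m[...,0],m[...,1],cv2.INTER_CUBIC)
c=ray("top",[465,215],.048)[0]; print("c",c)
o=[ortho(I,n,c[0]-.11,c[0]+.11,c[1]-.12,c[1]+.15,.048)for I,n in((T,"top"),)]
o=np.vstack(o); o=(np.clip(o/110.,0,1)**.5*255).astype(np.uint8); cv2.imwrite("pics/rack_o.png",o[:,:,::-1]); print(o.shape)
E
```

```text
panel top-cam
[511.12 100.04] [475, 80, 72, 41, 2075]
[262.51 101.81] [242, 100, 42, 5, 166]
[309.57 179.71] [305, 157, 10, 45, 148]
[121.65 169.44] [117, 166, 10, 9, 68]
[120.45 240.36] [116, 238, 10, 6, 22]
[[0.6431, 0.1126], [0.645, 0.1031], [0.5222, 0.0793], [0.5204, 0.0887]]
panel side-cam
[207.7   79.89] [204, 76, 9, 9, 54]
[357.1  123.34] [338, 113, 38, 22, 170]
[329.26 180.75] [314, 154, 32, 55, 836]
[612.31 259.56] [580, 231, 60, 60, 2115]
blue
[270.81 162.09] [254, 158, 35, 9, 159] [[0.64410475 0.21183456 0.058     ]]
[[0.6414, 0.2622], [0.6611, 0.163], [0.6469, 0.1602], [0.6273, 0.2592]]
[256.28 193.76] [251, 168, 12, 51, 272] [[0.54873321 0.24993525 0.058     ]]
[[0.6239, 0.2723], [0.6266, 0.2568], [0.4789, 0.2285], [0.4762, 0.2437]]
carrier green z=.064
[402.79 158.93] [397, 149, 17, 16, 103] [ 0.66148461 -0.1749514   0.064     ]
[343.91 182.24] [326, 162, 37, 42, 1233] [ 0.58753967 -0.00298901  0.064     ]
[[0.6458, 0.0505], [0.6521, -0.0514], [0.531, -0.0561], [0.525, 0.0441]]
[484.79 209.55] [464, 186, 43, 48, 1317] [ 0.51695952 -0.40957553  0.064     ]
[575.87 223.22] [541, 194, 70, 66, 2638] [ 0.48336139 -0.67028311  0.064     ]
[580.26 263.35] [555, 260, 53, 7, 145] [ 0.36963649 -0.67321829  0.064     ]
sockets [[0.5643, 0.2263], [0.6261, 0.1545], [0.5329, 0.1355]] 0.0951401698374801 0.08269467059799505
deck [[0.7241, -0.0719], [0.5045, -0.1152], [0.4657, 0.092], [0.6772, 0.1321]]
tape/jar
[201.53 245.88] [188, 232, 30, 29, 161] [0.39702929 0.41175826 0.011     ]
c [ 0.50199104 -0.35829742  0.048     ]
(549, 675, 3)
```

View pics/rack_o.png

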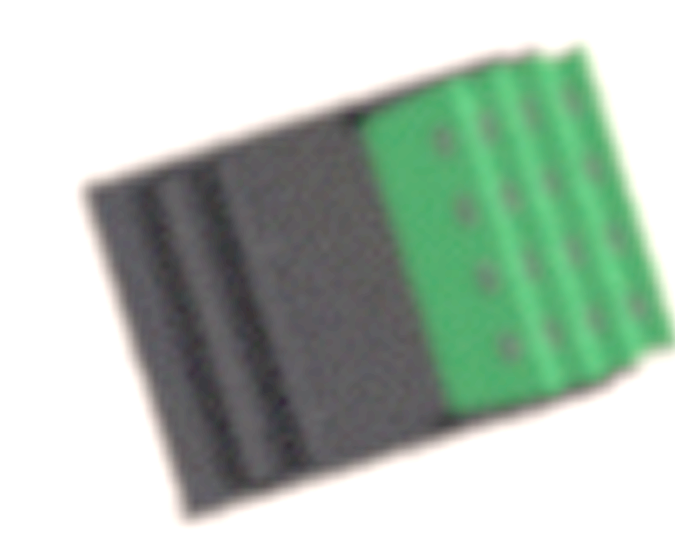

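The rectified view shows two dark left-facing wall faces, the left wall's outer face at about x=155 and the slot at about x=217 (row 200). The slot lies between the light left-wall top and the right wall. To confirm I'll rectify from both cameras in the rack frame.

```bash
python3 - <<'E'
from h import *
T=np.load("T0.npy");S=np.load("S0.npy")
c=ray("top",[465,215],.048)[0]
o2w=lambda p: np.array([c[0]+.11-p[1]/2500, c[1]+.15-p[0]/2500,.048])
# corners of left edge, bottom z=0
A=ray("top",proj("top",o2w((90,188)))[0],0)[0][:2]; B=ray("top",proj("top",o2w((190,515)))[0],0)[0][:2]
print("left edge z0",A,B,np.linalg.norm(A-B))
yd=(A-B)/np.linalg.norm(A-B); xd=np.array([yd[1],-yd[0]]); 
if xd[1]>0: xd=-xd
ydd=np.array([-xd[1],xd[0]]); print("xd",xd,"yd",ydd,np.degrees(np.arctan2(xd[1],xd[0])))
M=(A+B)/2; print("M",M)
np.save("rk.npy",np.r_[M,xd,ydd])
k=2500
out=[]
for I,n in((T,"top"),(S,"side")):
    for z in (.048,):
        xs=np.arange(-.03,.17,1/k); ys=np.arange(.085,-.085,-1/k); X,Y=np.meshgrid(xs,ys)
        W=np.stack([M[0]+X*xd[0]+Y*ydd[0],M[1]+X*xd[1]+Y*ydd[1],np.full(X.shape,z)],-1).reshape(-1,3)
        m=proj(n,W).astype(np.float32).reshape(*X.shape,2); o=cv2.remap(I,m[...,0],m[...,1],cv2.INTER_CUBIC)
        g=o[np.abs(ys)<.045].mean((0,2)); print(n,[(int(round(x*1000)),int(v)) for x,v in zip(xs[::5],g[::5]) if -.01<x<.09])
        out.append((np.clip(o/90.,0,1)**.5*255).astype(np.uint8))
o=np.hstack(out)[:, :, ::-1]; o=cv2.resize(o,(800,int(o.shape[0]*800/o.shape[1]))); cv2.imwrite("pics/rack_r.png",o); print(o.shape)
E
```

```text
left edge z0 [ 0.54485475 -0.25870189] [ 0.40816915 -0.30050177] 0.1429341928044122
xd [ 0.29244142 -0.95628344] yd [0.95628344 0.29244142] -72.99582312384457
M [ 0.47651195 -0.27960183]
top [(-10, 15), (-8, 15), (-6, 15), (-4, 14), (-2, 11), (0, 9), (2, 7), (4, 6), (6, 6), (8, 8), (10, 11), (12, 14), (14, 16), (16, 16), (18, 16), (20, 14), (22, 11), (24, 9), (26, 7), (28, 6), (30, 6), (32, 6), (34, 9), (36, 12), (38, 15), (40, 16), (42, 16), (44, 15), (46, 14), (48, 14), (50, 14), (52, 14), (54, 14), (56, 14), (58, 15), (60, 15), (62, 14), (64, 14), (66, 15), (68, 15), (70, 14), (72, 14), (74, 14), (76, 14), (78, 14), (80, 14), (82, 15), (84, 14), (86, 15), (88, 15)]
side [(-10, 114), (-8, 83), (-6, 34), (-4, 19), (-2, 19), (0, 20), (2, 19), (4, 19), (6, 18), (8, 17), (10, 15), (12, 18), (14, 19), (16, 19), (18, 18), (20, 17), (22, 14), (24, 15), (26, 19), (28, 18), (30, 18), (32, 17), (34, 14), (36, 17), (38, 19), (40, 19), (42, 18), (44, 17), (46, 15), (48, 15), (50, 18), (52, 19), (54, 19), (56, 18), (58, 18), (60, 18), (62, 18), (64, 18), (66, 19), (68, 18), (70, 18), (72, 19), (74, 18), (76, 19), (78, 18), (80, 19), (82, 18), (84, 18), (86, 18), (88, 19)]
(340, 800, 3)
```

View pics/rack_r.png

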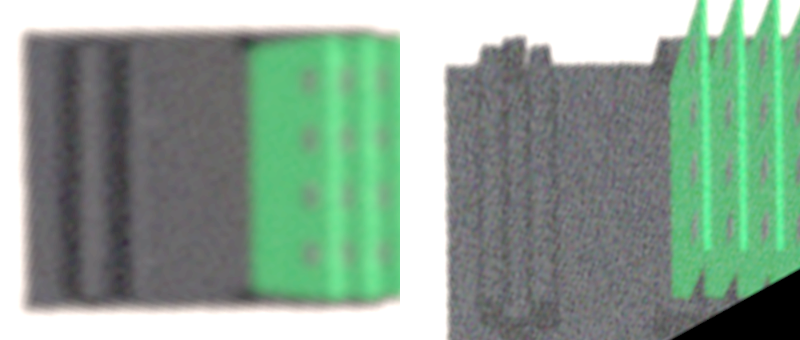

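Both views agree: walls at 10–22.5 and 34–47 mm from the left reference, so the slot middle is about (0.485,-0.307), with rack x heading -73°. Dock x heading is about 101.1°, panel at about (0.583,0.095), home at about (0.572,0.186). Moving toward the panel.

```bash
cat >> h.py <<'E'
from scipy.spatial.transform import Rotation as Ro
def st():
    o=ctrl.get_obs(); w,x,y,z=o["eef_rot"]; R=Ro.from_quat([x,y,z,w]).as_matrix(); return o,R
def go(target,head):
    """needed travel (full-scale units, tool axes) and turn (full scale)"""
    o,R=st(); d=np.array(target)-o["eef_pos"]; h=np.radians(head)
    want=np.c_[[-np.sin(h)*-1*-1,np.cos(h),0],[np.cos(h),np.sin(h),0],[0,0,-1]]
    rv=Ro.from_matrix(R.T@want).as_rotvec(degrees=True)/30
    print("t",round(o["time_s"],2),"pos",o["eef_pos"].round(4),"head",round(np.degrees(np.arctan2(R[1,1],R[0,1])),2),"F",o["wrist_force"].round(1),"open",round(o["opening"],3))
    print("travel total now-axes",(R.T@d/.15).round(3),"after turn",(want.T@d/.15).round(3),"dr",rv.round(3))
E
python3 -m handwheel '[{"travel":[0,0,0],"dr":[0,0,-0.205]},{"travel":[0,0,0],"dr":[0,0,-0.205]},{"travel":[0,0,0],"dr":[0,0,-0.205]},{"travel":[0,0,0],"dr":[0,0,-0.205]},{"travel":[-0.13,-0.2,0],"dr":[0,0,0]},{"travel":[-0.13,-0.2,0],"dr":[0,0,0]},{"travel":[-0.13,-0.2,0],"dr":[0,0,0]},{"travel":[-0.13,-0.2,0],"dr":[0,0,0]},{"travel":[-0.13,-0.2,0],"dr":[0,0,0]},{"travel":[-0.13,-0.2,0],"dr":[0,0,0]},{"travel":[-0.13,-0.2,0],"dr":[0,0,0]},{"travel":[-0.13,-0.2,0],"dr":[0,0,0]},{"travel":[-0.13,-0.2,0],"dr":[0,0,0]},{"travel":[-0.13,-0.2,0],"dr":[0,0,0]},{"travel":[-0.13,-0.2,0],"dr":[0,0,0]},{"travel":[-0.13,-0.2,0],"dr":[0,0,0]}]' 1
python3 -c "
from h import *
go([.583,.095,.15],101.1)"
```

```text
time_s: 1.83
eef_pos: [0.448, 0.251, 0.2326]
eef_rot: [0.002, -0.115, 0.993, 0.003]
wrist_force: [0.2, 1.1, -0.4]
opening: 1.0
t 1.83 pos [0.448  0.251  0.2326] head 103.22 F [ 0.2  1.1 -0.4] open 1.0
travel total now-axes [-0.635 -1.221  0.547] after turn [-0.683 -1.194  0.55 ] dr [0.01  0.009 0.071]
```

```bash
python3 -m handwheel '[{"travel":[0,0,0],"dr":[0.01,0.009,0.071]},{"travel":[-0.115,-0.2,0],"dr":[0,0,0]},{"travel":[-0.115,-0.2,0],"dr":[0,0,0]},{"travel":[-0.115,-0.2,0],"dr":[0,0,0]},{"travel":[-0.115,-0.2,0],"dr":[0,0,0]},{"travel":[-0.115,-0.2,0],"dr":[0,0,0]},{"travel":[-0.1,-0.18,0],"dr":[0,0,0]},{"travel":[0,0,0],"dr":[0,0,0]}]' 1
python3 -c "
from h import *
go([.583,.095,.15],101.1)"
```

```text
time_s: 2.5
eef_pos: [0.5914, 0.0821, 0.2341]
eef_rot: [0.003, -0.093, 0.996, -0.001]
wrist_force: [-0.7, -0.5, 0.1]
opening: 1.001
t 2.5 pos [0.5914 0.0821 0.2341] head 100.63 F [-0.7 -0.5  0.1] open 1.001
travel total now-axes [0.042 0.096 0.561] after turn [0.039 0.095 0.561] dr [-0.005  0.01  -0.016]
```

```bash
python3 -m handwheel '[{"travel":[0.02,0.048,0.09],"dr":[-0.005,0.01,-0.016]},{"travel":[0.02,0.048,0.15],"dr":[0,0,0]},{"travel":[0,0,0.15],"dr":[0,0,0]},{"travel":[0,0,0.15],"dr":[0,0,0]},{"travel":[0,0,0],"dr":[0,0,0]},{"travel":[0,0,0],"dr":[0,0,0]}]' 1
python3 - <<'E'
from h import *
go([.583,.095,.081],101.1)
a=grab("top",2);b=grab("side",2)
x,y=proj("top",[[.583,.095,.12]])[0].astype(int);u,v=proj("side",[[.583,.095,.12]])[0].astype(int)
c=lambda I,x,y:cv2.resize(I[y-60:y+60,x-60:x+60],(400,400),interpolation=cv2.INTER_CUBIC)
o=np.hstack([c(a,x,y),c(b,u,v)]);o=(np.clip(o/255.,0,1)**.6*255).astype(np.uint8);cv2.imwrite("pics/g1.png",o[:,:,::-1])
E
```

```text
time_s: 3.0
eef_pos: [0.5793, 0.0991, 0.1473]
eef_rot: [-0.001, -0.097, 0.995, 0.001]
wrist_force: [0.0, 0.6, 0.8]
opening: 0.998
t 3.0 pos [0.5793 0.0991 0.1473] head 101.16 F [0.  0.6 0.8] open 0.998
travel total now-axes [-0.02  -0.033  0.442] after turn [-0.019 -0.031  0.442] dr [ 0.005 -0.005  0.002]
```

View pics/g1.png

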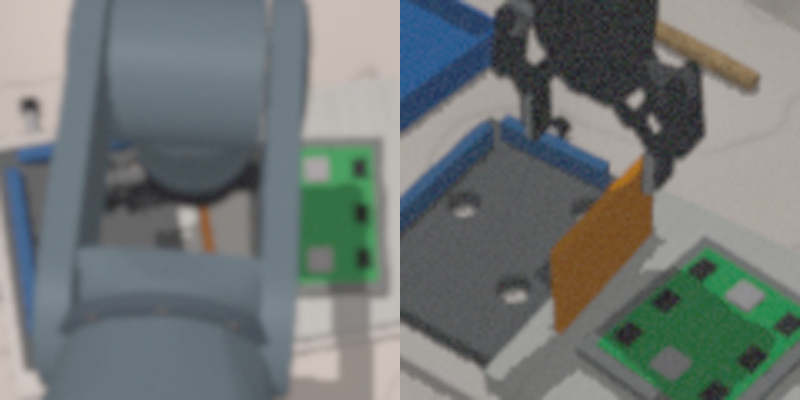

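The side view shows the fingers straddling the panel, with tips at (545,130) and (655,185) and the panel top's middle at about (600,205), which fits the height difference. Descending and gripping.

```bash
python3 -m handwheel '[{"travel":[-0.02,-0.03,0.06],"dr":[0.005,-0.005,0]},{"travel":[0,0,0.09],"dr":[0,0,0]},{"travel":[0,0,0.09],"dr":[0,0,0]},{"travel":[0,0,0.07],"dr":[0,0,0]},{"travel":[0,0,0.04],"dr":[0,0,0]},{"travel":[0,0,0],"dr":[0,0,0]},{"travel":[0,0,0],"dr":[0,0,0]}]' 1
python3 -c "
from h import *
go([.583,.095,.081],101.1)"
```

```text
time_s: 3.78
eef_pos: [0.5921, 0.0929, 0.1006]
eef_rot: [0.01, -0.097, 0.995, -0.002]
wrist_force: [1.1, -0.4, 0.1]
opening: 1.001
t 3.78 pos [0.5921 0.0929 0.1006] head 101.1 F [ 1.1 -0.4  0.1] open 1.001
travel total now-axes [0.06  0.026 0.129] after turn [0.057 0.026 0.131] dr [-0.01   0.036 -0.   ]
```

```bash
python3 -m handwheel '[{"travel":[0.05,0.025,0.04],"dr":[-0.01,0.036,0]},{"travel":[0,0,0.04],"dr":[0,0,0]},{"travel":[0,0,0.04],"dr":[0,0,0]},{"travel":[0,0,0],"dr":[0,0,0]},{"travel":[0,0,0],"dr":[0,0,0]}]' 1
python3 -c "
from h import *
go([.583,.095,.081],101.1)"
```

```text
time_s: 4.2
eef_pos: [0.5845, 0.0953, 0.0823]
eef_rot: [0.0, -0.097, 0.995, -0.0]
wrist_force: [-0.0, 0.9, -0.3]
opening: 1.001
t 4.2 pos [0.5845 0.0953 0.0823] head 101.1 F [-0.   0.9 -0.3] open 1.001
travel total now-axes [0.01  0.    0.009] after turn [0.01  0.    0.009] dr [-0.     0.001  0.   ]
```

Good. Close.

```bash
Z='{"travel":[0,0,0],"dr":[0,0,0]}'; python3 -m handwheel '[{"travel":[0,0,0],"dr":[0,0,0]},{"travel":[0,0,0],"dr":[0,0,0]},{"travel":[0,0,0],"dr":[0,0,0]},{"travel":[0,0,0],"dr":[0,0,0]},{"travel":[0,0,0],"dr":[0,0,0]},{"travel":[0,0,0],"dr":[0,0,0]},{"travel":[0,0,0],"dr":[0,0,0]},{"travel":[0,0,0],"dr":[0,0,0]},{"travel":[0,0,0],"dr":[0,0,0]},{"travel":[0,0,0],"dr":[0,0,0]}]' -1
python3 -c "
from h import *
go([.583,.095,.081],101.1)"
```

```text
time_s: 5.03
eef_pos: [0.5852, 0.0953, 0.0832]
eef_rot: [0.001, -0.097, 0.995, -0.0]
wrist_force: [0.0, 0.0, 0.2]
opening: 0.083
t 5.03 pos [0.5852 0.0953 0.0832] head 101.1 F [0.  0.  0.2] open 0.083
travel total now-axes [0.015 0.001 0.015] after turn [0.015 0.001 0.015] dr [-0.001  0.005  0.   ]
```

```bash
python3 -m handwheel '[{"travel":[0,0,-0.05],"dr":[0,0,0]},{"travel":[0,0,-0.05],"dr":[0,0,0]},{"travel":[0,0,-0.05],"dr":[0,0,0]},{"travel":[0,0,-0.05],"dr":[0,0,0]}]'
python3 -c "
from h import *
go([.585,.095,.225],101.1)"
```

```text
time_s: 5.37
eef_pos: [0.5834, 0.0953, 0.1136]
eef_rot: [-0.001, -0.097, 0.995, 0.0]
wrist_force: [-0.0, -0.6, -0.6]
opening: 0.088
t 5.37 pos [0.5834 0.0953 0.1136] head 101.1 F [-0.  -0.6 -0.6] open 0.088
travel total now-axes [-0.008 -0.004 -0.743] after turn [-0.01  -0.004 -0.743] dr [ 0.001 -0.004  0.   ]
```

```bash
python3 -m handwheel '[{"travel":[0,0,-0.12],"dr":[0,0,0]},{"travel":[0,0,-0.12],"dr":[0,0,0]},{"travel":[0,0,-0.12],"dr":[0,0,0]},{"travel":[0,0,-0.12],"dr":[0,0,0]},{"travel":[0,0,-0.12],"dr":[0,0,0]},{"travel":[0,0,-0.08],"dr":[0,0,-0.1]},{"travel":[0,0,-0.04],"dr":[0,0,-0.1]},{"travel":[0,0,0],"dr":[0,0,0]}]'
python3 - <<'E'
from h import *
go([.4849,-.307,.225],107)
b=grab("side",2)
o=cv2.resize(b[60:260,200:500],(600,400),interpolation=cv2.INTER_CUBIC);cv2.imwrite("pics/g2.png",o[:,:,::-1])
print([(c,s) for c,s,M in blobs(mask(b,(5,120,60),(18,255,255)),100)])
print(proj("side",[[.4849,-.307,.225],[.58,.095,.18]]))
E
```

```text
time_s: 6.03
eef_pos: [0.5848, 0.0954, 0.2364]
eef_rot: [0.003, -0.151, 0.989, -0.001]
wrist_force: [0.8, -0.1, -0.8]
opening: 0.088
t 6.03 pos [0.5848 0.0954 0.2364] head 107.35 F [ 0.8 -0.1 -0.8] open 0.088
travel total now-axes [ 1.436 -2.362  0.072] after turn [ 1.421 -2.371  0.076] dr [-0.004  0.012  0.012]
[(array([326.48, 141.36]), [315, 116, 30, 53, 776]), (array([360.07, 125.03]), [346, 116, 30, 19, 149]), (array([612.21, 259.57]), [580, 231, 60, 60, 2088])]
[[470.90408049 288.84890809]
 [328.47320875 151.18777638]]
```

View pics/g2.png

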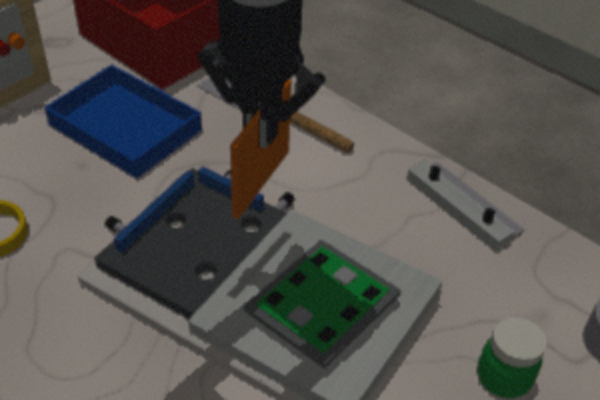

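The panel is clear of the slot and held upright at (262,160). Now across to above the rack slot.

```bash
python3 -m handwheel '[{"travel":[0.07,-0.12,0],"dr":[-0.004,0.012,0.012]},{"travel":[0.13,-0.215,0],"dr":[0,0,0]},{"travel":[0.13,-0.215,0],"dr":[0,0,0]},{"travel":[0.13,-0.215,0],"dr":[0,0,0]},{"travel":[0.13,-0.215,0],"dr":[0,0,0]},{"travel":[0.13,-0.215,0],"dr":[0,0,0]},{"travel":[0.13,-0.215,0],"dr":[0,0,0]},{"travel":[0.13,-0.215,0],"dr":[0,0,0]},{"travel":[0.13,-0.215,0],"dr":[0,0,0]},{"travel":[0.13,-0.215,0],"dr":[0,0,0]},{"travel":[0.13,-0.215,0],"dr":[0,0,0]},{"travel":[0.06,-0.1,0],"dr":[0,0,0]},{"travel":[0,0,0],"dr":[0,0,0]}]'
python3 -c "
from h import *
go([.4849,-.307,.225],107)"
```

```text
time_s: 7.22
eef_pos: [0.4667, -0.3187, 0.2219]
eef_rot: [-0.008, -0.138, 0.99, 0.006]
wrist_force: [0.1, 0.0, -0.3]
opening: 0.085
t 7.22 pos [ 0.4667 -0.3187  0.2219] head 105.91 F [ 0.1  0.  -0.3] open 0.085
travel total now-axes [-0.137  0.042 -0.022] after turn [-0.138  0.039 -0.021] dr [ 0.028 -0.028 -0.036]
```

```bash
python3 -m handwheel '[{"travel":[-0.07,0.02,0.07],"dr":[0.028,-0.028,-0.036]},{"travel":[-0.065,0.02,0.12],"dr":[0,0,0]},{"travel":[0,0,0.12],"dr":[0,0,0]},{"travel":[0,0,0.12],"dr":[0,0,0]},{"travel":[0,0,0.08],"dr":[0,0,0]},{"travel":[0,0,0],"dr":[0,0,0]},{"travel":[0,0,0],"dr":[0,0,0]}]'
python3 -c "
from h import *
go([.4849,-.307,.13],107)"
```

```text
time_s: 7.8
eef_pos: [0.4828, -0.303, 0.1381]
eef_rot: [-0.002, -0.142, 0.99, 0.003]
wrist_force: [-0.4, -0.4, -1.0]
opening: 0.086
t 7.8 pos [ 0.4828 -0.303   0.1381] head 106.38 F [-0.4 -0.4 -1. ] open 0.086
travel total now-axes [-0.006 -0.03   0.054] after turn [-0.006 -0.03   0.054] dr [ 0.014 -0.004 -0.021]
```

```bash
python3 -m handwheel '[{"travel":[-0.006,-0.03,0.03],"dr":[0.014,-0.004,-0.021]},{"travel":[0,0,0.03],"dr":[0,0,0]},{"travel":[0,0,0],"dr":[0,0,0]},{"travel":[0,0,0],"dr":[0,0,0]}]'
python3 - <<'E'
from h import *
go([.4849,-.307,.13],107)
a=grab("top",3);b=grab("side",3);np.save("b1.npy",b)
rk=np.load("rk.npy");M,xd,yd=rk[:2],rk[2:4],rk[4:]
# side camera: orange corners
for n,I in(("top",a),("side",b)):
  for c,s,m in blobs(mask(I,(5,120,40),(18,255,255)),40):
    p=ray(n,c,.1)[0]
    if np.hypot(p[0]-.48,p[1]+.3)<.12:
      h=cv2.convexHull(np.argwhere(m)[:,::-1].astype(np.int32)); q=cv2.approxPolyDP(h,3,True)[:,0]
      print(n,c,s,q.tolist())
o=st()[0]["eef_pos"]; z=o[2]-.063
xp=np.array([.956,.292]);  # panel width direction
for e in (-.06,.06): print("expected bottom",e,proj("side",[[*(o[:2]+e*xp),z]])[0].round(1),"top",proj("side",[[*(o[:2]+e*xp),z+.1]])[0].round(1))
x,y=proj("side",[[.4849,-.307,.06]])[0].astype(int);x2,y2=proj("top",[[.4849,-.307,.06]])[0].astype(int)
c=lambda I,x,y:cv2.resize(I[max(0,y-60):y+60,x-60:x+60],(400,400),interpolation=cv2.INTER_CUBIC)
y=min(y,339)
o=np.hstack([c(b,x,y),c(a,x2,y2)]);o=(np.clip(o/200.,0,1)**.5*255).astype(np.uint8);cv2.imwrite("pics/g3.png",o[:,:,::-1])
E
```

```text
time_s: 8.13
eef_pos: [0.4865, -0.3077, 0.1306]
eef_rot: [0.001, -0.149, 0.989, -0.002]
wrist_force: [-0.0, -1.0, -0.3]
opening: 0.083
t 8.13 pos [ 0.4865 -0.3077  0.1306] head 107.09 F [-0.  -1.  -0.3] open 0.083
travel total now-axes [0.009 0.007 0.004] after turn [0.009 0.007 0.004] dr [-0.007  0.003  0.003]
top [453.03 203.25] [442, 193, 22, 22, 342] [[463, 208], [447, 214], [442, 199], [460, 193]]
side [450.86 330.14] [436, 298, 31, 62, 544] [[463, 298], [466, 303], [456, 333], [442, 357], [437, 358], [449, 320]]
expected bottom -0.06 [437.6 359.7] top [450.9 337.3]
expected bottom 0.06 [458.  303.1] top [472.3 276.7]
```

View pics/g3.png

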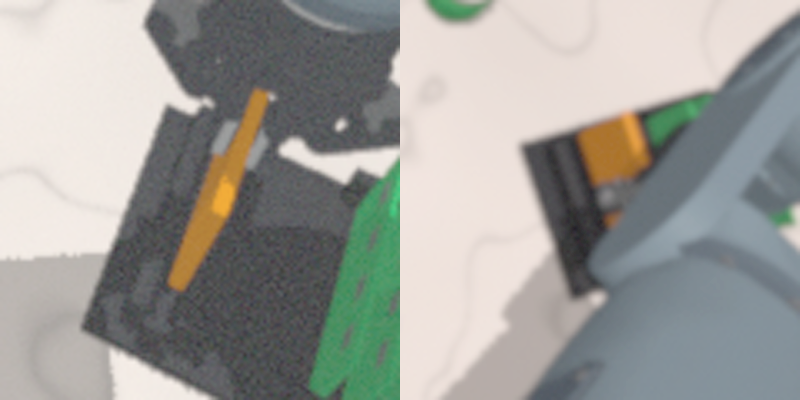

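```bash
python3 - <<'E'
from h import *
rk=np.load("rk.npy");M,xd,yd=rk[:2],rk[2:4],rk[4:]
b=np.load("b1.npy")
m=mask(b,(5,120,40),(18,255,255)); 
z=.1306-.063
def rf(p): d=p[:2]-M; return np.round([d@xd*1000-28.6,d@yd*1000],1)
for r in range(350,360):
    xs=np.nonzero(m[r,430:470])[0]
    if len(xs): c=[430+(xs.min()+xs.max())/2,r]; print(r,len(xs),c[0],rf(ray("side",c,z)[0]))
print("TCP in rack",rf(st()[0]["eef_pos"]))
for uv in ((463,208),(447,214),(442,199),(460,193)): print(uv,"top z=.168",rf(ray("top",uv,.168)[0]),"bot",rf(ray("top",uv,z)[0]))
E
```

```text
350 9 442.0 [  2.2 -39.1]
351 8 441.5 [  2.  -41.2]
352 9 441.0 [  1.8 -43.3]
353 8 440.5 [  1.6 -45.4]
354 8 440.5 [  2.1 -47.1]
355 8 439.5 [  1.1 -49.6]
356 7 439.0 [  0.9 -51.6]
357 7 439.0 [  1.5 -53.3]
358 5 439.0 [  2.  -54.9]
359 1 440.0 [  4.1 -55.7]
TCP in rack [0.9 1.1]
(463, 208) top z=.168 [ 3.7 18.8] bot [46.8 21.8]
(447, 214) top z=.168 [-41.5  15.2] bot [-3.1 17.9]
(442, 199) top z=.168 [-41.4  56. ] bot [-3. 63.]
(460, 193) top z=.168 [ 9.1 58.4] bot [52.8 65.6]
```

```bash
python3 -m handwheel '[{"travel":[0.02,0.006,0],"dr":[-0.007,0.003,0]},{"travel":[0,0,0.03],"dr":[0,0,0]},{"travel":[0,0,0.04],"dr":[0,0,0]},{"travel":[0,0,0.04],"dr":[0,0,0]},{"travel":[0,0,0],"dr":[0,0,0]},{"travel":[0,0,0],"dr":[0,0,0]}]'
python3 -c "
from h import *
go([.4822,-.307,.077],107)"
```

```text
time_s: 8.93
eef_pos: [0.4825, -0.3075, 0.1122]
eef_rot: [-0.0, -0.148, 0.989, 0.0]
wrist_force: [1.0, 0.0, -1.8]
opening: 0.086
t 8.93 pos [ 0.4825 -0.3075  0.1122] head 107.07 F [ 1.   0.  -1.8] open 0.086
travel total now-axes [0.001 0.004 0.234] after turn [0.001 0.004 0.234] dr [ 0.002 -0.     0.002]
```

```bash
python3 -m handwheel '[{"travel":[0,0,0.03],"dr":[0,0,0]},{"travel":[0,0,0.03],"dr":[0,0,0]},{"travel":[0,0,0.03],"dr":[0,0,0]},{"travel":[0,0,0],"dr":[0,0,0]},{"travel":[0,0,0],"dr":[0,0,0]}]'
python3 -c "
from h import *
go([.4822,-.307,.077],107)"
```

```text
time_s: 9.35
eef_pos: [0.4823, -0.3072, 0.0965]
eef_rot: [-0.001, -0.148, 0.989, 0.001]
wrist_force: [-0.0, 1.1, -1.1]
opening: 0.084
t 9.35 pos [ 0.4823 -0.3072  0.0965] head 107.08 F [-0.   1.1 -1.1] open 0.084
travel total now-axes [0.    0.001 0.13 ] after turn [0.    0.002 0.13 ] dr [ 0.004 -0.001  0.003]
```

No contact, so the panel is in the slot (bottom about 34 mm). Continue to the floor.

```bash
python3 -m handwheel '[{"travel":[0,0,0.04],"dr":[0,0,0]},{"travel":[0,0,0.04],"dr":[0,0,0]},{"travel":[0,0,0.03],"dr":[0,0,0]},{"travel":[0,0,0.015],"dr":[0,0,0]},{"travel":[0,0,0],"dr":[0,0,0]},{"travel":[0,0,0],"dr":[0,0,0]}]'
python3 -c "
from h import *
go([.4822,-.307,.075],107)"
```

```text
time_s: 9.85
eef_pos: [0.4823, -0.3071, 0.0755]
eef_rot: [-0.001, -0.148, 0.989, 0.001]
wrist_force: [-0.9, 0.3, -0.9]
opening: 0.087
t 9.85 pos [ 0.4823 -0.3071  0.0755] head 107.08 F [-0.9  0.3 -0.9] open 0.087
travel total now-axes [0.    0.001 0.004] after turn [0.    0.001 0.004] dr [ 0.004 -0.002  0.003]
```

```bash
python3 -m handwheel '[{"travel":[0,0,0],"dr":[0,0,0]},{"travel":[0,0,0],"dr":[0,0,0]},{"travel":[0,0,0],"dr":[0,0,0]},{"travel":[0,0,0],"dr":[0,0,0]},{"travel":[0,0,0],"dr":[0,0,0]},{"travel":[0,0,0],"dr":[0,0,0]},{"travel":[0,0,-0.05],"dr":[0,0,0]},{"travel":[0,0,-0.15],"dr":[0,0,0]},{"travel":[0,0,-0.2],"dr":[0,0,0]},{"travel":[0,0,-0.2],"dr":[0,0,0]},{"travel":[0,0,-0.2],"dr":[0,0,0]},{"travel":[0,0,-0.1],"dr":[0,0,0]},{"travel":[0,0,0],"dr":[0,0,0]}]' 0.5
python3 - <<'E'
from h import *
go([.5875,0,.2],101.1)
b=grab("side",3)
rk=np.load("rk.npy");M,xd,yd=rk[:2],rk[2:4],rk[4:]
def rf(p): d=p[:2]-M; return np.round([d@xd*1000-28.6,d@yd*1000],1)
for c,s,m in blobs(mask(b,(5,120,40),(18,255,255)),40):
    p=ray("side",c,.08)[0]; print(c,s,rf(p))
    if np.hypot(p[0]-.48,p[1]+.3)<.12:
      q=cv2.approxPolyDP(cv2.convexHull(np.argwhere(m)[:,::-1].astype(np.int32)),2,True)[:,0]
      for u in q: print(u,"z=.112",rf(ray("side",u,.112)[0]))
E
```

```text
time_s: 10.93
eef_pos: [0.482, -0.307, 0.2195]
eef_rot: [-0.001, -0.148, 0.989, 0.001]
wrist_force: [0.3, -1.1, 1.1]
opening: 0.748
t 10.93 pos [ 0.482  -0.307   0.2195] head 107.08 F [ 0.3 -1.1  1.1] open 0.748
travel total now-axes [-1.273  1.749  0.133] after turn [-1.084  1.873  0.13 ] dr [ 0.005 -0.002  0.199]
[608.66 268.69] [566, 231, 74, 87, 3299] [237.5 265.6]
[446.62 331.77] [429, 292, 35, 77, 674] [-1.7 -9.6]
[461 292] z=.112 [-3.9 58.5]
[463 296] z=.112 [ 1.5 52.5]
[446 349] z=.112 [  4.2 -54.4]
[436 366] z=.112 [ -1.4 -88.5]
[429 367] z=.112 [-10.7 -95.4]
[448 314] z=.112 [-11.6   6.4]
```

The panel stands released in the slot, with top-edge centre about -1 mm in x and y. Next the carrier: it sits about 188 mm short of home, 21 mm to +y, and is turned about -8°. I'll go to its +y side with fingers open along dock x.

```bash
python3 -m handwheel '[{"travel":[0,0,0],"dr":[0.005,-0.002,0.199]},{"travel":[-0.02,0.1,0],"dr":[0,0,0]},{"travel":[-0.045,0.22,0],"dr":[0,0,0]},{"travel":[-0.045,0.22,0],"dr":[0,0,0]},{"travel":[-0.045,0.22,0],"dr":[0,0,0]},{"travel":[-0.045,0.22,0],"dr":[0,0,0]},{"travel":[-0.045,0.22,0],"dr":[0,0,0]},{"travel":[-0.045,0.22,0],"dr":[0,0,0]},{"travel":[-0.045,0.22,0],"dr":[0,0,0]},{"travel":[-0.02,0.1,0],"dr":[0,0,0]},{"travel":[0,0,0],"dr":[0,0,0]},{"travel":[0,0,0],"dr":[0,0,0]}]' 1
python3 - <<'E'
from h import *
go([.4855,-.023,.2],101.1)
b=grab("side",3)
m=mask(b,(50,90,40),(85,255,255)); 
m=cv2.morphologyEx(m,cv2.MORPH_CLOSE,np.ones((9,9)))
for c,s,M in blobs(m,800):
    if s[0]<450: 
        q=cv2.approxPolyDP(cv2.convexHull(np.argwhere(M)[:,::-1].astype(np.int32)),4,True)[:,0]
        P=ray("side",q,.064)[:,:2]; print(q.tolist(),P.round(4).tolist(),P.mean(0)); 
        for i in range(len(P)): e=P[i]-P[i-1]; print(np.linalg.norm(e).round(3),np.degrees(np.arctan2(e[1],e[0])).round(1))
E
```

```text
time_s: 12.08
eef_pos: [0.4659, -0.0153, 0.1942]
eef_rot: [-0.019, -0.104, 0.994, 0.016]
wrist_force: [0.3, -0.7, 0.5]
opening: 1.003
t 12.08 pos [ 0.4659 -0.0153  0.1942] head 101.85 F [ 0.3 -0.7  0.5] open 1.003
travel total now-axes [-0.116 -0.075 -0.045] after turn [-0.118 -0.075 -0.039] dr [ 0.067 -0.068  0.026]
[[113, 66], [111, 77], [81, 90], [61, 72], [84, 61]] [[0.4551, 0.9662], [0.4215, 0.9105], [0.3243, 0.9097], [0.3199, 1.0534], [0.4005, 1.0643]] [0.38427495 0.98082932]
0.112 -60.9
0.065 -121.1
0.097 -179.5
0.144 91.7
0.081 7.7
[[394, 204], [362, 235], [328, 212], [344, 197], [368, 188]] [[0.6497, -0.0484], [0.5331, -0.0552], [0.5255, 0.0416], [0.5835, 0.047], [0.6443, 0.0263]] [0.58722319 0.00226573]
0.075 -85.9
0.117 -176.7
0.097 94.5
0.058 5.4
0.064 -18.8
```

```bash
python3 -m handwheel '[{"travel":[-0.06,-0.04,0],"dr":[0.067,-0.068,0.026]},{"travel":[-0.04,-0.03,0.08],"dr":[0,0,0]},{"travel":[0,0,0.14],"dr":[0,0,0]},{"travel":[0,0,0.14],"dr":[0,0,0]},{"travel":[0,0,0.14],"dr":[0,0,0]},{"travel":[0,0,0.14],"dr":[0,0,0]},{"travel":[0,0,0.08],"dr":[0,0,0]},{"travel":[0,0,0],"dr":[0,0,0]},{"travel":[0,0,0],"dr":[0,0,0]}]' 1
python3 -c "
from h import *
go([.4855,-.023,.036],101.1)"
```

```text
time_s: 12.98
eef_pos: [0.4875, -0.0384, 0.0827]
eef_rot: [0.003, -0.087, 0.996, -0.003]
wrist_force: [0.4, -1.1, 0.1]
opening: 1.001
t 12.98 pos [ 0.4875 -0.0384  0.0827] head 100.01 F [ 0.4 -1.1  0.1] open 1.001
travel total now-axes [-0.003  0.105  0.311] after turn [-0.007  0.103  0.312] dr [-0.013  0.011 -0.036]
```

```bash
python3 -m handwheel '[{"travel":[0.01,0.05,0.04],"dr":[-0.013,0.011,-0.036]},{"travel":[0.01,0.05,0.07],"dr":[0,0,0]},{"travel":[0,0,0.07],"dr":[0,0,0]},{"travel":[0,0,0.06],"dr":[0,0,0]},{"travel":[0,0,0.04],"dr":[0,0,0]},{"travel":[0,0,0],"dr":[0,0,0]},{"travel":[0,0,0],"dr":[0,0,0]}]' 1
python3 -c "
from h import *
go([.4855,-.023,.036],101.1)"
```

```text
time_s: 13.57
eef_pos: [0.4835, -0.0246, 0.0392]
eef_rot: [0.002, -0.097, 0.995, -0.001]
wrist_force: [0.3, 0.3, 0.8]
opening: 0.999
t 13.57 pos [ 0.4835 -0.0246  0.0392] head 101.13 F [0.3 0.3 0.8] open 0.999
travel total now-axes [-0.015  0.008  0.021] after turn [-0.015  0.008  0.021] dr [-0.004  0.007  0.001]
```

```bash
python3 -m handwheel '[{"travel":[0,0,0.015],"dr":[0,0,0]},{"travel":[0,0,0.012],"dr":[0,0,0]},{"travel":[-0.02,0,0],"dr":[0,0,0]},{"travel":[-0.02,0,0],"dr":[0,0,0]},{"travel":[-0.02,0,0],"dr":[0,0,0]},{"travel":[-0.02,0,0],"dr":[0,0,0]},{"travel":[-0.02,0,0],"dr":[0,0,0]},{"travel":[-0.02,0,0],"dr":[0,0,0]},{"travel":[-0.02,0,0],"dr":[0,0,0]},{"travel":[-0.02,0,0],"dr":[0,0,0]},{"travel":[-0.02,0,0],"dr":[0,0,0]},{"travel":[-0.02,0,0],"dr":[0,0,0]},{"travel":[-0.02,0,0],"dr":[0,0,0]},{"travel":[0,0,0],"dr":[0,0,0]}]' 1
cat >> h.py <<'E'
HOME=np.array([.572,.1857]); DX=np.array([np.cos(np.radians(101.1)),np.sin(np.radians(101.1))]); DY=np.array([-DX[1],DX[0]])
def rel(p): d=np.asarray(p)[:2]-HOME; return np.round([d@DX*1000,d@DY*1000],1)
def carrier(n="side",z=.064,k=3):
    b=grab(n,k); m=cv2.morphologyEx(mask(b,(50,90,30),(85,255,255)),cv2.MORPH_CLOSE,np.ones((9,9)))
    for c,s,M in blobs(m,500):
        if 220<c[0]<410 and 150<c[1]<260:
            q=cv2.approxPolyDP(cv2.convexHull(np.argwhere(M)[:,::-1].astype(np.int32)),3,True)[:,0]
            r=cv2.boxPoints(cv2.minAreaRect(ray(n,q,z)[:,:2].astype(np.float32)*1000)); e=r[1]-r[0]
            print(n,"carrier ctr rel home",rel(r.mean(0)/1000),"ang",round((np.degrees(np.arctan2(e[1],e[0]))-101.1+45)%90-45,1),"size",np.linalg.norm(r[1]-r[0]).round(),np.linalg.norm(r[2]-r[1]).round(),[rel(p).tolist() for p in ray(n,q,z)])
    return b
E
python3 -c "
from h import *
go([.5249,-.0151,.036],101.1);carrier()"
```

```text
time_s: 14.73
eef_pos: [0.5147, -0.0207, 0.0362]
eef_rot: [-0.004, -0.096, 0.995, -0.002]
wrist_force: [-0.4, 0.2, -0.1]
opening: 0.997
t 14.73 pos [ 0.5147 -0.0207  0.0362] head 101.05 F [-0.4  0.2 -0.1] open 0.997
travel total now-axes [-0.074  0.023  0.   ] after turn [-0.074  0.023  0.001] dr [-0.008 -0.017 -0.002]
side carrier ctr rel home [-197.1   -8.4] ang -3.8 size 76.0 78.0 [[-237.5, -44.5], [-233.1, 22.3], [-204.7, 31.3], [-161.8, -50.0]]
```

```bash
python3 - <<'E'
from h import *
a=grab("top",2);b=grab("side",2)
c=lambda I,x,y:cv2.resize(I[y-70:y+70,x-70:x+70],(400,400),interpolation=cv2.INTER_CUBIC)
o=np.hstack([c(b,345,205),c(a,330,190)]);o=(np.clip(o/255.,0,1)**.6*255).astype(np.uint8);cv2.imwrite("pics/g4.png",o[:,:,::-1])
E
```

```text
(no output)
```

View pics/g4.png

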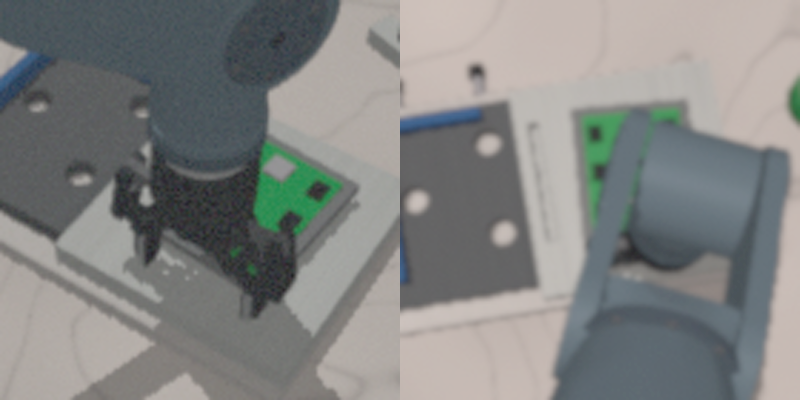

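The fingers stand on the deck at the carrier's near edge, with tips at (150,250) and (255,305), and contact is only starting. Continue the side push.

```bash
python3 -m handwheel '[{"travel":[-0.02,0.01,0],"dr":[-0.008,-0.017,0]},{"travel":[-0.02,0.01,0],"dr":[0,0,0]},{"travel":[-0.02,0,0],"dr":[0,0,0]},{"travel":[-0.02,0,0],"dr":[0,0,0]},{"travel":[-0.015,0,0],"dr":[0,0,0]},{"travel":[0,0,0],"dr":[0,0,0]}]' 1
python3 -c "
from h import *
go([.5249,-.0151,.036],101.1)"
python3 -m handwheel '[{"travel":[0.06,0,0],"dr":[0,0,0]},{"travel":[0.1,0,0],"dr":[0,0,0]},{"travel":[0.1,0,-0.05],"dr":[0,0,0]},{"travel":[0.1,0,-0.2],"dr":[0,0,0]},{"travel":[0,0,-0.2],"dr":[0,0,0]},{"travel":[0,0,-0.2],"dr":[0,0,0]},{"travel":[0,0,-0.2],"dr":[0,0,0]},{"travel":[0,0,0],"dr":[0,0,0]}]' 1
python3 -c "
from h import *
go([.5249,-.0151,.036],101.1);carrier('side');carrier('top')"
```

```text
time_s: 15.58
eef_pos: [0.5242, -0.0164, 0.0359]
eef_rot: [-0.004, -0.096, 0.995, -0.0]
wrist_force: [-0.5, 0.5, -0.5]
opening: 1.0
t 15.58 pos [ 0.5242 -0.0164  0.0359] head 101.01 F [-0.5  0.5 -0.5] open 1.0
travel total now-axes [-0.006  0.007 -0.   ] after turn [-0.006  0.007 -0.   ] dr [ 0.    -0.015 -0.003]
time_s: 16.25
eef_pos: [0.4646, -0.0246, 0.1649]
eef_rot: [-0.005, -0.097, 0.995, 0.003]
wrist_force: [0.2, -0.2, 1.4]
opening: 1.0
t 16.25 pos [ 0.4646 -0.0246  0.1649] head 101.12 F [ 0.2 -0.2  1.4] open 1.0
travel total now-axes [-0.414 -0.021  0.855] after turn [-0.406 -0.015  0.859] dr [ 0.012 -0.018  0.001]
side carrier ctr rel home [-180.5    2.5] ang -1.7 size 99.0 120.0 [[-231.7, -55.3], [-228.3, 62.4], [-197.9, 63.1], [-132.0, -29.9], [-133.9, -59.0]]
top carrier ctr rel home [-181.9    2.8] ang -1.2 size 98.0 116.0 [[-232.1, -54.2], [-229.4, -24.0], [-160.6, 60.4], [-131.7, 58.4], [-134.1, -55.6]]
```

The carrier is now at (-181,+2.7) mm relative to home, turned about -1.5°, and both cameras agree. Turning the gripper by 90° to push from the rear with both fingers.

```bash
python3 -m handwheel '[{"travel":[0,0,0],"dr":[0.012,-0.018,0.22]},{"travel":[0,0,0],"dr":[0,0,0.22]},{"travel":[0,0,0],"dr":[0,0,0.22]},{"travel":[0,0,0],"dr":[0,0,0.22]},{"travel":[0,0,0],"dr":[0,0,0.22]},{"travel":[0,0,0],"dr":[0,0,0.22]},{"travel":[0,0,0],"dr":[0,0,0.22]},{"travel":[0,0,0],"dr":[0,0,0.22]},{"travel":[0,0,0],"dr":[0,0,0.22]},{"travel":[0,0,0],"dr":[0,0,0.22]},{"travel":[0,0,0],"dr":[0,0,0.22]},{"travel":[0,0,0],"dr":[0,0,0.22]},{"travel":[0,0,0],"dr":[0,0,0.16]},{"travel":[0,0,0],"dr":[0,0,0]}]' 1
python3 -c "
from h import *
go([.6214,-.0818,.16],11.1)"
```

```text
time_s: 17.72
eef_pos: [0.4487, -0.0193, 0.1372]
eef_rot: [-0.024, 0.623, 0.782, -0.009]
wrist_force: [0.8, 1.1, -0.8]
opening: 0.998
t 17.72 pos [ 0.4487 -0.0193  0.1372] head 12.98 F [ 0.8  1.1 -0.8] open 0.998
travel total now-axes [-0.659  1.021 -0.214] after turn [-0.631  1.049 -0.152] dr [-0.083 -0.049  0.062]
```

```bash
python3 -m handwheel '[{"travel":[-0.05,0.08,-0.1],"dr":[-0.083,-0.049,0.062]},{"travel":[-0.1,0.16,-0.05],"dr":[0,0,0]},{"travel":[-0.1,0.16,0],"dr":[0,0,0]},{"travel":[-0.1,0.16,0],"dr":[0,0,0]},{"travel":[-0.1,0.16,0],"dr":[0,0,0]},{"travel":[-0.1,0.16,0],"dr":[0,0,0]},{"travel":[-0.05,0.1,0],"dr":[0,0,0]},{"travel":[0,0,0],"dr":[0,0,0]},{"travel":[0,0,0],"dr":[0,0,0]}]' 1
python3 -c "
from h import *
go([.6214,-.0818,.036],11.1)"
```

```text
time_s: 18.47
eef_pos: [0.6118, -0.0777, 0.1458]
eef_rot: [-0.008, 0.626, 0.78, -0.003]
wrist_force: [-0.3, -0.1, 0.6]
opening: 0.997
t 18.47 pos [ 0.6118 -0.0777  0.1458] head 12.56 F [-0.3 -0.1  0.6] open 0.997
travel total now-axes [-0.047  0.068  0.731] after turn [-0.039  0.058  0.732] dr [-0.029 -0.017  0.048]
```

```bash
python3 -m handwheel '[{"travel":[-0.025,0.03,0.05],"dr":[-0.029,-0.017,0.048]},{"travel":[-0.02,0.03,0.1],"dr":[0,0,0]},{"travel":[0,0,0.12],"dr":[0,0,0]},{"travel":[0,0,0.12],"dr":[0,0,0]},{"travel":[0,0,0.08],"dr":[0,0,0]},{"travel":[0,0,0.04],"dr":[0,0,0]},{"travel":[0,0,0],"dr":[0,0,0]},{"travel":[0,0,0],"dr":[0,0,0]}]' 1
python3 -c "
from h import *
go([.6214,-.0818,.036],11.1);carrier()"
```

```text
time_s: 19.13
eef_pos: [0.6138, -0.0788, 0.0625]
eef_rot: [-0.005, 0.631, 0.776, -0.002]
wrist_force: [0.1, 0.7, -0.7]
opening: 1.0
t 19.13 pos [ 0.6138 -0.0788  0.0625] head 11.73 F [ 0.1  0.7 -0.7] open 1.0
travel total now-axes [-0.031  0.047  0.176] after turn [-0.029  0.046  0.177] dr [-0.016 -0.01   0.021]
side carrier ctr rel home [-182.2    1.7] ang -1.5 size 100.0 119.0 [[-215.6, -55.7], [-231.7, 19.9], [-228.3, 62.4], [-131.6, 59.9], [-133.9, -59.0]]
```

```bash
python3 -m handwheel '[{"travel":[-0.02,0.025,0.03],"dr":[-0.016,-0.01,0.021]},{"travel":[-0.01,0.02,0.05],"dr":[0,0,0]},{"travel":[0,0,0.06],"dr":[0,0,0]},{"travel":[0,0,0.04],"dr":[0,0,0]},{"travel":[0,0,0.02],"dr":[0,0,0]},{"travel":[0,0,0],"dr":[0,0,0]},{"travel":[0,0,0],"dr":[0,0,0]}]' 1
python3 -c "
from h import *
go([.6214,-.0818,.034],11.1);print(rel(st()[0]['eef_pos']))"
```

```text
time_s: 19.87
eef_pos: [0.6255, -0.0835, 0.0329]
eef_rot: [0.004, 0.636, 0.772, 0.001]
wrist_force: [-0.6, 0.5, -0.4]
opening: 1.001
t 19.87 pos [ 0.6255 -0.0835  0.0329] head 11.02 F [-0.6  0.5 -0.4] open 1.001
travel total now-axes [ 0.016 -0.025 -0.008] after turn [ 0.016 -0.025 -0.007] dr [ 0.014  0.008 -0.003]
[-274.5   -0.7]
```

```bash
python3 -m handwheel '[{"travel":[0.03,0,0],"dr":[0.014,0.008,-0.003]},{"travel":[0.03,0,0],"dr":[0,0,0]},{"travel":[0.03,0,0],"dr":[0,0,0]},{"travel":[0.03,0,0],"dr":[0,0,0]},{"travel":[0.03,0,0],"dr":[0,0,0]},{"travel":[0.03,0,0],"dr":[0,0,0]},{"travel":[0.03,0,0],"dr":[0,0,0]},{"travel":[0.03,0,0],"dr":[0,0,0]},{"travel":[0.03,0,0],"dr":[0,0,0]},{"travel":[0.03,0,0],"dr":[0,0,0]},{"travel":[0.03,0,0],"dr":[0,0,0]},{"travel":[0.03,0,0],"dr":[0,0,0]},{"travel":[0.03,0,0],"dr":[0,0,0]},{"travel":[0,0,0],"dr":[0,0,0]}]' 1
python3 -c "
from h import *
go([.572+.0183,.1857-.0932,.034],11.1);print(rel(st()[0]['eef_pos']));carrier()"
```

```text
time_s: 21.03
eef_pos: [0.6143, -0.0218, 0.0342]
eef_rot: [0.002, 0.635, 0.772, -0.001]
wrist_force: [-0.6, -1.6, -0.3]
opening: 0.998
t 21.03 pos [ 0.6143 -0.0218  0.0342] head 11.14 F [-0.6 -1.6 -0.3] open 0.998
travel total now-axes [ 0.779 -0.01  -0.002] after turn [ 0.779 -0.01   0.001] dr [0.004 0.008 0.001]
[-211.8   -1.5]
side carrier ctr rel home [-140.8    5.1] ang 1.1 size 98.0 121.0 [[-159.8, -48.7], [-177.3, -14.7], [-190.9, 64.5], [-93.0, 64.5], [-90.7, -54.3]]
```

```bash
python3 -m handwheel '[{"travel":[0.035,0,0],"dr":[0,0,0]},{"travel":[0.035,0,0],"dr":[0,0,0]},{"travel":[0.035,0,0],"dr":[0,0,0]},{"travel":[0.035,0,0],"dr":[0,0,0]},{"travel":[0.035,0,0],"dr":[0,0,0]},{"travel":[0.035,0,0],"dr":[0,0,0]},{"travel":[0.035,0,0],"dr":[0,0,0]},{"travel":[0.035,0,0],"dr":[0,0,0]},{"travel":[0.035,0,0],"dr":[0,0,0]},{"travel":[0.035,0,0],"dr":[0,0,0]},{"travel":[0.035,0,0],"dr":[0,0,0]},{"travel":[0.035,0,0],"dr":[0,0,0]},{"travel":[0.035,0,0],"dr":[0,0,0]},{"travel":[0.035,0,0],"dr":[0,0,0]},{"travel":[0,0,0],"dr":[0,0,0]}]' 1
python3 -c "
from h import *
go([.572+.0183,.1857-.0932,.034],11.1);print(rel(st()[0]['eef_pos']));carrier()"
```

```text
time_s: 22.43
eef_pos: [0.5995, 0.0556, 0.0344]
eef_rot: [0.004, 0.635, 0.772, -0.001]
wrist_force: [0.4, -2.4, -0.6]
opening: 1.002
t 22.43 pos [0.5995 0.0556 0.0344] head 11.1 F [ 0.4 -2.4 -0.6] open 1.002
travel total now-axes [ 0.253 -0.013  0.001] after turn [ 0.253 -0.013  0.003] dr [0.006 0.013 0.   ]
[-132.9   -1.9]
side carrier ctr rel home [-61.6   3.7] ang 1.4 size 97.0 121.0 [[-56.5, -56.5], [-89.0, -16.6], [-111.5, 62.8], [-14.6, 65.2], [-13.0, -53.1]]
```

```bash
python3 -m handwheel '[{"travel":[0.03,0,0],"dr":[0.006,0.013,0]},{"travel":[0.03,0,0],"dr":[0,0,0]},{"travel":[0.03,0,0],"dr":[0,0,0]},{"travel":[0.03,0,0],"dr":[0,0,0]},{"travel":[0.03,0,0],"dr":[0,0,0]},{"travel":[0.03,0,0],"dr":[0,0,0]},{"travel":[0.03,0,0],"dr":[0,0,0]},{"travel":[0.03,0,0],"dr":[0,0,0]},{"travel":[0.03,0,0],"dr":[0,0,0]},{"travel":[0.03,0,0],"dr":[0,0,0]},{"travel":[0.03,0,0],"dr":[0,0,0]},{"travel":[0,0,0],"dr":[0,0,0]}]' 1
python3 -c "
from h import *
go([.572+.0183,.1857-.0932,.034],11.1);print(rel(st()[0]['eef_pos']));carrier();carrier('top')"
```

```text
time_s: 23.58
eef_pos: [0.5888, 0.1073, 0.0337]
eef_rot: [-0.0, 0.636, 0.772, -0.001]
wrist_force: [0.5, -0.9, -0.3]
opening: 0.996
t 23.58 pos [0.5888 0.1073 0.0337] head 11.01 F [ 0.5 -0.9 -0.3] open 0.996
travel total now-axes [-0.099 -0.009 -0.002] after turn [-0.099 -0.009 -0.002] dr [-0.003  0.    -0.003]
[-80.2  -1.4]
side carrier ctr rel home [-10.3   5.8] ang 1.3 size 99.0 119.0 [[-0.4, -53.3], [-31.3, -14.2], [-61.1, 64.0], [37.8, 65.1], [40.3, -43.7]]
```

Carrier at about (-9,+5). Back off, lift, shut the fingers, and go round to its +y side for the push against the side stop.

```bash
python3 -m handwheel '[{"travel":[-0.06,0,0],"dr":[0,0,0]},{"travel":[-0.04,0,-0.1],"dr":[0,0,0]},{"travel":[0,0,-0.2],"dr":[0,0,0]},{"travel":[0,0,-0.2],"dr":[0,0,0]},{"travel":[0,-0.1,-0.05],"dr":[0,0,0]},{"travel":[0.1,-0.15,0],"dr":[0,0,0]},{"travel":[0.15,-0.15,0],"dr":[0,0,0]},{"travel":[0.15,-0.15,0],"dr":[0,0,0]},{"travel":[0.12,-0.12,0],"dr":[0,0,0]},{"travel":[0,0,0],"dr":[0,0,0]},{"travel":[0,0,0],"dr":[0,0,0]}]' -1
python3 -c "
from h import *
p=HOME-.004*DX+.112*DY
go([*p,.047],11.1);print(rel(st()[0]['eef_pos']));carrier('side');carrier('top')"
```

```text
time_s: 24.8
eef_pos: [0.4767, 0.1429, 0.1206]
eef_rot: [-0.0, 0.639, 0.769, -0.0]
wrist_force: [1.0, -1.0, 0.8]
opening: 0.0
t 24.8 pos [0.4767 0.1429 0.1206] head 10.57 F [ 1.  -1.   0.8] open 0.0
travel total now-axes [ 0.13  -0.069  0.49 ] after turn [ 0.131 -0.068  0.49 ] dr [-0.    -0.    -0.018]
[-23.6 101.8]
side carrier ctr rel home [-12.5   7.8] ang 2.3 size 97.0 119.0 [[-58.5, -53.6], [-59.1, 65.4], [-0.7, 66.8], [28.2, 26.0], [38.3, -49.6]]
```

```bash
python3 -m handwheel '[{"travel":[0.065,-0.04,0],"dr":[0,0,-0.018]},{"travel":[0.065,-0.03,0.06],"dr":[0,0,0]},{"travel":[0,0,0.12],"dr":[0,0,0]},{"travel":[0,0,0.12],"dr":[0,0,0]},{"travel":[0,0,0.1],"dr":[0,0,0]},{"travel":[0,0,0.05],"dr":[0,0,0]},{"travel":[0,0,0],"dr":[0,0,0]},{"travel":[0,0,0],"dr":[0,0,0]}]' -1
python3 -c "
from h import *
p=HOME-.004*DX+.112*DY
go([*p,.047],11.1);print(rel(st()[0]['eef_pos']))"
```

```text
time_s: 25.77
eef_pos: [0.461, 0.1633, 0.0474]
eef_rot: [-0.001, 0.636, 0.772, -0.0]
wrist_force: [0.8, -0.4, -0.1]
opening: 0.002
t 25.77 pos [0.461  0.1633 0.0474] head 11.01 F [ 0.8 -0.4 -0.1] open 0.002
travel total now-axes [-0.023  0.008  0.002] after turn [-0.023  0.008  0.002] dr [-0.003 -0.002 -0.003]
[ -0.6 113.2]
```

```bash
python3 -m handwheel '[{"travel":[-0.01,0.025,0],"dr":[0,0,0]},{"travel":[-0.01,0.025,0],"dr":[0,0,0]},{"travel":[0,0.025,0],"dr":[0,0,0]},{"travel":[0,0.025,0],"dr":[0,0,0]},{"travel":[0,0.02,0],"dr":[0,0,0]},{"travel":[0,0.02,0],"dr":[0,0,0]},{"travel":[0,0.015,0],"dr":[0,0,0]},{"travel":[0,0.015,0],"dr":[0,0,0]}]' -1
python3 -c "
from h import *
go([*HOME,.047],11.1);print(rel(st()[0]['eef_pos']))"
for i in 1 ; do python3 -m handwheel '[{"travel":[0,0.01,0],"dr":[0,0,0]},{"travel":[0,0.01,0],"dr":[0,0,0]}]' -1; done
python3 -c "
from h import *
print(rel(st()[0]['eef_pos']));carrier()"
```

```text
time_s: 26.43
eef_pos: [0.4902, 0.1658, 0.0504]
eef_rot: [-0.0, 0.636, 0.772, 0.0]
wrist_force: [-8.3, -0.5, 5.1]
opening: 0.001
t 26.43 pos [0.4902 0.1658 0.0504] head 11.01 F [-8.3 -0.5  5.1] open 0.001
travel total now-axes [0.026 0.561 0.023] after turn [0.025 0.561 0.023] dr [ 0.    -0.002 -0.003]
[-3.7 84.1]
time_s: 26.6
eef_pos: [0.49, 0.1661, 0.0498]
eef_rot: [-0.003, 0.636, 0.772, -0.003]
wrist_force: [-7.2, -2.3, 6.9]
opening: -0.002
[-3.5 84.3]
side carrier ctr rel home [-11.4   5. ] ang 2.1 size 95.0 122.0 [[-56.5, -56.5], [-61.1, 64.0], [-4.7, 64.1], [26.4, 12.2], [38.4, -54.1]]
```

```bash
python3 - <<'E'
from h import *
a=grab("top",3);b=grab("side",3)
c=lambda I,x,y:cv2.resize(I[y-60:y+60,x-60:x+60],(400,400),interpolation=cv2.INTER_CUBIC)
o=np.hstack([c(b,310,190),c(a,280,185)]);o=(np.clip(o/255.,0,1)**.6*255).astype(np.uint8);cv2.imwrite("pics/g5.png",o[:,:,::-1])
E
```

```text
(no output)
```

View pics/g5.png

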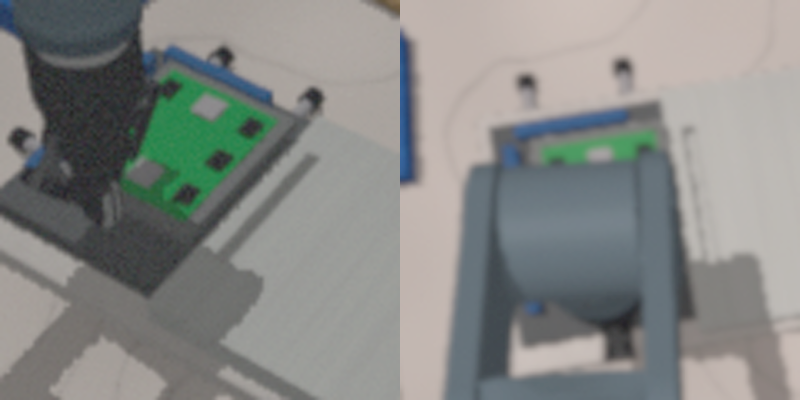

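The top view shows the carrier's edge lying along the side stop (570,135), and the side view shows it square with the nest. Return to the rear for the final push.

```bash
python3 -m handwheel '[{"travel":[0,-0.06,0],"dr":[0,0,0]},{"travel":[0,-0.08,-0.05],"dr":[0,0,0]},{"travel":[0,0,-0.2],"dr":[0,0,0]},{"travel":[0,0,-0.2],"dr":[0,0,0]},{"travel":[-0.1,0,-0.1],"dr":[0,0,0]},{"travel":[-0.2,0.1,0],"dr":[0,0,0]},{"travel":[-0.2,0.15,0],"dr":[0,0,0]},{"travel":[-0.15,0.15,0],"dr":[0,0,0]},{"travel":[0,0.15,0],"dr":[0,0,0]},{"travel":[0,0.1,0],"dr":[0,0,0]},{"travel":[0,0,0],"dr":[0,0,0]},{"travel":[0,0,0],"dr":[0,0,0]}]' 1
python3 -c "
from h import *
p=HOME-.105*DX
go([*p,.034],11.1);print(rel(st()[0]['eef_pos']));carrier('side',.062)"
```

```text
time_s: 28.05
eef_pos: [0.5851, 0.0807, 0.1349]
eef_rot: [-0.001, 0.635, 0.772, -0.002]
wrist_force: [-1.1, -0.2, -0.3]
opening: 0.996
t 28.05 pos [0.5851 0.0807 0.1349] head 11.14 F [-1.1 -0.2 -0.3] open 0.996
travel total now-axes [0.004 0.052 0.673] after turn [0.004 0.049 0.673] dr [-0.009  0.001  0.001]
[-105.6    7.3]
side carrier ctr rel home [-9.1  1.4] ang 1.3 size 95.0 120.0 [[-56.3, -12.9], [-58.1, 60.2], [37.1, 62.4], [39.7, -55.8], [9.4, -58.1]]
```

```bash
python3 -m handwheel '[{"travel":[0,0.025,0.05],"dr":[-0.009,0,0]},{"travel":[0,0.02,0.1],"dr":[0,0,0]},{"travel":[0,0,0.12],"dr":[0,0,0]},{"travel":[0,0,0.12],"dr":[0,0,0]},{"travel":[0,0,0.12],"dr":[0,0,0]},{"travel":[0,0,0.07],"dr":[0,0,0]},{"travel":[0,0,0.04],"dr":[0,0,0]},{"travel":[0,0,0],"dr":[0,0,0]},{"travel":[0,0,0],"dr":[0,0,0]}]' 1
python3 -c "
from h import *
p=HOME-.105*DX
go([*p,.034],11.1);print(rel(st()[0]['eef_pos']))"
```

```text
time_s: 28.95
eef_pos: [0.5867, 0.0854, 0.0372]
eef_rot: [0.0, 0.633, 0.774, 0.0]
wrist_force: [-0.3, -0.0, 0.5]
opening: 1.0
t 28.95 pos [0.5867 0.0854 0.0372] head 11.41 F [-0.3 -0.   0.5] open 1.0
travel total now-axes [-0.025  0.032  0.022] after turn [-0.025  0.033  0.022] dr [0.002 0.001 0.01 ]
[-101.3    4.9]
```

```bash
python3 -m handwheel '[{"travel":[0,0.02,0.012],"dr":[0,0,0.01]},{"travel":[0.02,0.01,0.01],"dr":[0,0,0]},{"travel":[0.02,0,0],"dr":[0,0,0]},{"travel":[0.02,0,0],"dr":[0,0,0]},{"travel":[0.02,0,0],"dr":[0,0,0]},{"travel":[0.02,0,0],"dr":[0,0,0]},{"travel":[0.02,0,0],"dr":[0,0,0]},{"travel":[0.02,0,0],"dr":[0,0,0]},{"travel":[0.015,0,0],"dr":[0,0,0]},{"travel":[0.015,0,0],"dr":[0,0,0]},{"travel":[0,0,0],"dr":[0,0,0]}]' 1
python3 -c "
from h import *
p=HOME-.07*DX
go([*p,.034],11.1);print(rel(st()[0]['eef_pos']));carrier('side',.062,2)"
```

```text
time_s: 29.87
eef_pos: [0.5899, 0.1132, 0.0383]
eef_rot: [0.005, 0.635, 0.772, 0.002]
wrist_force: [-0.6, -0.6, 0.0]
opening: 0.999
t 29.87 pos [0.5899 0.1132 0.0383] head 11.13 F [-0.6 -0.6  0. ] open 0.999
travel total now-axes [ 0.031 -0.025  0.029] after turn [ 0.031 -0.024  0.029] dr [0.018 0.008 0.001]
[-74.6  -3.6]
side carrier ctr rel home [-4.   2.1] ang 1.5 size 98.0 118.0 [[5.1, -56.5], [-54.3, 59.0], [43.3, 62.5], [46.3, -55.9]]
```

```bash
python3 -m handwheel '[{"travel":[0,0,0.02],"dr":[0.018,0.008,0]},{"travel":[0,0,0.015],"dr":[0,0,0]},{"travel":[0.015,0,0],"dr":[0,0,0]},{"travel":[0.015,0,0],"dr":[0,0,0]},{"travel":[0.015,0,0],"dr":[0,0,0]},{"travel":[0,0,0],"dr":[0,0,0]}]' 1
python3 -c "
from h import *
p=HOME-.07*DX
go([*p,.034],11.1);print(rel(st()[0]['eef_pos']));carrier('side',.062,2)"
```

```text
time_s: 30.47
eef_pos: [0.5888, 0.1201, 0.0325]
eef_rot: [-0.001, 0.636, 0.772, -0.0]
wrist_force: [0.1, -0.8, 1.3]
opening: 0.995
t 30.47 pos [0.5888 0.1201 0.0325] head 11.05 F [ 0.1 -0.8  1.3] open 0.995
travel total now-axes [-0.016 -0.025 -0.01 ] after turn [-0.016 -0.025 -0.01 ] dr [-0.002 -0.002 -0.002]
[-67.6  -3.8]
side carrier ctr rel home [-3.3  5.3] ang 2.2 size 97.0 119.0 [[9.4, -53.7], [-54.2, 62.8], [43.2, 66.5], [43.9, -48.4]]
```

```bash
python3 -m handwheel '[{"travel":[0.015,0,0],"dr":[0,0,0]},{"travel":[0.015,0,0],"dr":[0,0,0]},{"travel":[0,0,0],"dr":[0,0,0]}]' 1
python3 -c "
from h import *
go([*HOME,.034],11.1);print(rel(st()[0]['eef_pos']));carrier('side',.05,2)"
python3 -m handwheel '[{"travel":[-0.06,0,0],"dr":[0,0,0]},{"travel":[-0.06,0,-0.1],"dr":[0,0,0]},{"travel":[0,0,-0.2],"dr":[0,0,0]},{"travel":[0,0,-0.2],"dr":[0,0,0]},{"travel":[-0.2,0,-0.1],"dr":[0,0,0]},{"travel":[-0.2,0,0],"dr":[0,0,0]},{"travel":[-0.2,0,0],"dr":[0,0,0]},{"travel":[-0.2,0,0],"dr":[0,0,0]},{"travel":[-0.2,0,0],"dr":[0,0,0]},{"travel":[0,0,0],"dr":[0,0,0]}]' -1
python3 - <<'E'
from h import *
go([*HOME,.12],11.1)
for z in (.05,.062):
    carrier('side',z,2);a=carrier('top',z,2)
b=grab("side",3);a=grab("top",3)
c=lambda I,x,y:cv2.resize(I[y-55:y+55,x-55:x+55],(400,400),interpolation=cv2.INTER_CUBIC)
o=np.hstack([c(b,300,180),c(a,280,190)]);o=(np.clip(o/255.,0,1)**.6*255).astype(np.uint8);cv2.imwrite("pics/g6.png",o[:,:,::-1])
E
```

```text
time_s: 30.82
eef_pos: [0.5889, 0.1204, 0.0333]
eef_rot: [0.002, 0.636, 0.772, -0.002]
wrist_force: [-0.1, 0.2, 0.4]
opening: 1.001
t 30.82 pos [0.5889 0.1204 0.0333] head 11.08 F [-0.1  0.2  0.4] open 1.001
travel total now-axes [ 0.449 -0.027 -0.007] after turn [ 0.449 -0.027 -0.005] dr [-0.002  0.011 -0.001]
[-67.3  -4. ]
side carrier ctr rel home [ 2. -0.] ang 0.4 size 100.0 118.0 [[10.6, -59.0], [-48.0, 39.1], [-47.5, 58.7], [51.4, 58.5], [52.2, -58.3]]
time_s: 31.75
eef_pos: [0.6216, -0.0489, 0.1272]
eef_rot: [-0.0, 0.633, 0.775, -0.001]
wrist_force: [0.8, 0.1, 0.6]
opening: 0.004
t 31.75 pos [ 0.6216 -0.0489  0.1272] head 11.53 F [0.8 0.1 0.6] open 0.004
travel total now-axes [ 1.599 -0.011  0.047] after turn [ 1.599 -0.023  0.048] dr [-0.003  0.002  0.014]
side carrier ctr rel home [ 3.5 -1.2] ang 1.5 size 99.0 117.0 [[-44.5, -60.9], [-47.6, 54.8], [51.4, 58.5], [52.2, -58.3]]
top carrier ctr rel home [ 1.9 -3.4] ang 0.7 size 97.0 115.0 [[-47.3, 53.4], [49.8, 54.6], [50.2, -60.2], [-45.0, -59.3]]
side carrier ctr rel home [-4.   7.7] ang 1.5 size 97.0 115.0 [[-51.2, -51.0], [-54.2, 62.8], [43.2, 66.5], [43.9, -48.4]]
top carrier ctr rel home [ 1.1 -0.8] ang 0.7 size 96.0 114.0 [[-47.6, 55.4], [48.5, 56.6], [48.9, -57.0], [-45.3, -56.0]]
```

View pics/g6.png

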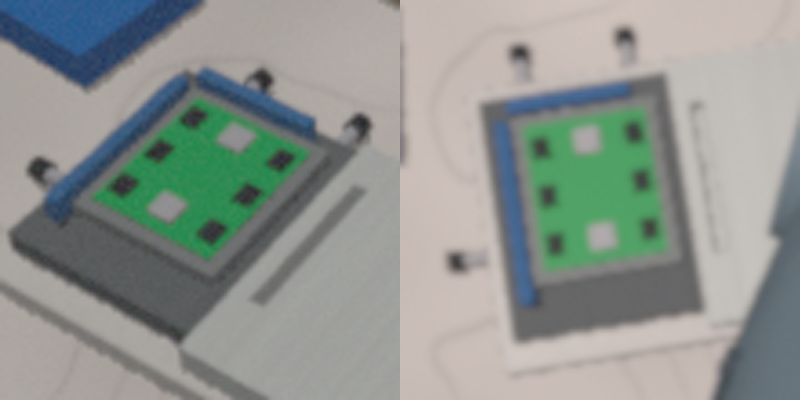

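The carrier lies in the corner of both stops, low on the nest. A gentle press at the board's middle will check the height by touch.

```bash
python3 -m handwheel '[{"travel":[0.1,0,0],"dr":[0,0,0.014]},{"travel":[0.2,0,0],"dr":[0,0,0]},{"travel":[0.2,0,0],"dr":[0,0,0]},{"travel":[0.2,0,0],"dr":[0,0,0]},{"travel":[0.2,0,0],"dr":[0,0,0]},{"travel":[0.2,0,0],"dr":[0,0,0]},{"travel":[0.2,0,0],"dr":[0,0,0]},{"travel":[0.1,0,0],"dr":[0,0,0]},{"travel":[0.05,0,0],"dr":[0,0,0]},{"travel":[0,0,0],"dr":[0,0,0]},{"travel":[0,0,0],"dr":[0,0,0]}]' -1
python3 -c "
from h import *
go([*HOME,.06],11.1);print(rel(st()[0]['eef_pos']))"
```

```text
time_s: 33.37
eef_pos: [0.5769, 0.1775, 0.1274]
eef_rot: [0.0, 0.635, 0.772, -0.0]
wrist_force: [0.4, -0.2, -0.0]
opening: 0.003
t 33.37 pos [0.5769 0.1775 0.1274] head 11.15 F [ 0.4 -0.2 -0. ] open 0.003
travel total now-axes [ 0.06  -0.021  0.449] after turn [ 0.06  -0.021  0.449] dr [-0.     0.     0.002]
[-9.  -3.2]
```

```bash
python3 -m handwheel '[{"travel":[0.035,-0.01,0.05],"dr":[0,0,0]},{"travel":[0.025,-0.01,0.1],"dr":[0,0,0]},{"travel":[0,0,0.1],"dr":[0,0,0]},{"travel":[0,0,0.1],"dr":[0,0,0]},{"travel":[0,0,0.04],"dr":[0,0,0]},{"travel":[0,0,0],"dr":[0,0,0]},{"travel":[0,0,0],"dr":[0,0,0]}]' -1
python3 -c "
from h import *
go([*HOME,.05],11.1);print(rel(st()[0]['eef_pos']))"
```

```text
time_s: 33.95
eef_pos: [0.5743, 0.1794, 0.0653]
eef_rot: [0.001, 0.639, 0.77, -0.0]
wrist_force: [0.1, 0.6, 0.5]
opening: -0.001
t 33.95 pos [0.5743 0.1794 0.0653] head 10.62 F [0.1 0.6 0.5] open -0.001
travel total now-axes [ 0.045 -0.007  0.102] after turn [ 0.044 -0.007  0.102] dr [ 0.002  0.003 -0.016]
[-6.7 -1. ]
```

```bash
python3 -m handwheel '[{"travel":[0.04,0,0.01],"dr":[0,0,-0.016]},{"travel":[0,0,0.02],"dr":[0,0,0]},{"travel":[0,0,0.02],"dr":[0,0,0]},{"travel":[0,0,0.02],"dr":[0,0,0]},{"travel":[0,0,0.02],"dr":[0,0,0]},{"travel":[0,0,0.02],"dr":[0,0,0]}]' -1
python3 -c "
from h import *
go([*HOME,.05],11.1)"
python3 -m handwheel '[{"travel":[0,0,0.02],"dr":[0,0,0]},{"travel":[0,0,0.02],"dr":[0,0,0]}]' -1
python3 -c "
from h import *
go([*HOME,.05],11.1)"
```

```text
time_s: 34.45
eef_pos: [0.576, 0.1854, 0.0511]
eef_rot: [0.003, 0.636, 0.772, 0.002]
wrist_force: [1.0, -0.9, 0.1]
opening: -0.001
t 34.45 pos [0.576  0.1854 0.0511] head 11.08 F [ 1.  -0.9  0.1] open -0.001
travel total now-axes [ 0.007 -0.026  0.007] after turn [ 0.007 -0.026  0.007] dr [ 0.014  0.004 -0.001]
time_s: 34.62
eef_pos: [0.5763, 0.1855, 0.0499]
eef_rot: [0.003, 0.635, 0.772, 0.001]
wrist_force: [-17.2, -3.0, 36.4]
opening: -0.004
t 34.62 pos [0.5763 0.1855 0.0499] head 11.14 F [-17.2  -3.   36.4] open -0.004
travel total now-axes [ 0.007 -0.028 -0.001] after turn [ 0.007 -0.028 -0.001] dr [0.011 0.006 0.001]
```

The board top is met at z=0.050 with 36 N, exactly the seated height. Retract, check, and hand in.

```bash
python3 -m handwheel '[{"travel":[0,0,-0.05],"dr":[0,0,0]},{"travel":[0,0,-0.15],"dr":[0,0,0]},{"travel":[0,0,-0.2],"dr":[0,0,0]},{"travel":[0,0,-0.2],"dr":[0,0,0]},{"travel":[-0.2,0,-0.1],"dr":[0,0,0]},{"travel":[-0.2,0,0],"dr":[0,0,0]},{"travel":[-0.2,0,0],"dr":[0,0,0]},{"travel":[-0.2,0,0],"dr":[0,0,0]},{"travel":[-0.2,0,0],"dr":[0,0,0]},{"travel":[-0.1,0,0],"dr":[0,0,0]},{"travel":[0,0,0],"dr":[0,0,0]},{"travel":[0,0,0],"dr":[0,0,0]},{"travel":[0,0,0],"dr":[0,0,0]}]' -1
python3 - <<'E'
from h import *
b=carrier('side',.05,3); a=carrier('top',.05,3)
for c,s,m in blobs(mask(b,(5,120,40),(18,255,255)),100):
    if 400<c[0]<500: print("panel side",c,s)
for c,s,M in blobs(mask(a,(22,110,80),(35,255,255)),30): print("tape",c)
for c,s,M in blobs(mask(a,(50,90,40),(85,255,255)),40):
    if abs(c[0]-403)<15: print("jar",c)
go([*HOME,.2],11.1); print(np.abs(st()[0]["dq"]).max().round(3)); print(ctrl.hand_in())
E
```

```text
time_s: 35.7
eef_pos: [0.6101, 0.0184, 0.1633]
eef_rot: [0.006, 0.634, 0.774, 0.003]
wrist_force: [-0.5, 0.4, 0.3]
opening: -0.0
side carrier ctr rel home [ 3.5 -1.2] ang 1.5 size 99.0 117.0 [[-44.5, -60.9], [-47.6, 54.8], [51.4, 58.5], [52.2, -58.3]]
top carrier ctr rel home [ 3.2 -2.4] ang -0.6 size 95.0 115.0 [[-41.1, 55.4], [49.8, 54.6], [50.2, -60.2], [-45.0, -59.3]]
panel side [447.03 331.01] [430, 292, 35, 77, 647]
tape [201.45 246.06]
jar [402.62 158.97]
t 36.0 pos [0.61   0.0192 0.1634] head 11.49 F [ 0.3  0.7 -0. ] open -0.004
travel total now-axes [ 1.137 -0.025 -0.251] after turn [ 1.138 -0.035 -0.244] dr [0.021 0.011 0.013]
0.004
the job is handed in; nothing more can be done
None
```

I stood the stop panel in the rack's free slot and pushed the carrier home into the nest. The job was handed in at 36 s of the 72 s allowed; it reports no verdict.

- **Panel:** I drew it straight up out of the dock and lowered it into the slot without contact. In the side view after release, its top edge was within about 1 mm of the slot centre, and it had not moved at the last look.
- **Carrier:** I squared it with a side push, slid it along from behind, pressed it against the side stop, then pushed it to the end stop until the pegs dropped. Its board top was met at z = 0.050 m, the seated height. The wrist force reading was about 40 N in all, 36 N of it vertical, under the 90 N limit.
- **Carrier position:** The two cameras put it within about 3.5 mm of my estimate of home taken from the sockets, turned no more than about 1.5°. They differed by up to 2 mm in position and 2° in turn.
- **Nest offset:** My first dock corner fit put the nest about 7 mm off its middle in y, more than the ±5 mm it can move. I took that as an error of a few mm in the corner fit. The judge's 10 mm limit is measured in the dock frame, so that margin is less certain than the stop and height checks.
- **Jar and tape:** Neither moved, to within half a pixel. The arm was clear and still at hand-in.

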